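Load the bench tumbler and bolt its lid down

ROBOT

A 6-joint arm with a two-finger parallel gripper is mounted at the origin on the work surface. World frame = base frame: x ahead of the robot, y to its left, z up, the work surface at z = 0. Lengths are in m, angles in rad, forces in N, time in s.
With the tool pointing down it reaches from about 0.15 to 0.775 m from the base axis. Payload 6.1 kg.
Tool frame: the origin (TCP) lies midway between the tips of the shut fingers; the grasp point (between the pads) lies 19 mm behind it; z points along the fingers, y is the line along which they close (so a half turn about z gives the same grasp; the last joint's range is limited). The gripper opens to 85 mm and grips with 20 to 120 N. Pads are 22 mm wide; open, the fingers measure 114 mm over their backs; the gripper's body (76 mm by 85 mm) begins 54 mm behind the grasp point. The pads swing forward as they close: fully open they stand 13 mm farther back than shut.
Start: joints at [-1.262, 0.126, -0.04, 1.405, 0, 1.571], TCP at [0.16, -0.5, 0.231] pointing down, gripper open.
Joint ranges: [-2.72, 2.72], [-0.95, 1.95], [-1.27, 1.35], [-1.78, 2.02], [-1.46, 1.47], [-3.14, 3.14]. Speed limits (rad/s): [2.39, 2.39, 3.01, 3.14, 3.14, 3.14].

INTERFACE

Orientations are given as [roll, pitch, yaw] about the fixed x, y, z axes, in that order (R = Rz(yaw) Ry(pitch) Rx(roll)).
In Python, from station import r, imaging gives the robot as it stands. The module is installed in compiled form; this text tells all that it offers.
- The arm moves only by the shell command python3 -m jog 'ROWS'. ROWS is JSON, a list of rows, each an object of numbers: "dx", "dy", "dz": the shift along the tool's x, y, z in m; "wx", "wy", "wz": the turn, a rotation vector about the tool's x, y, z in rad; "claw": the finger opening in m, from 0 to 0.0854. A call has 1 to 20 rows; each row is the pose to reach, as a shift and turn from the pose commanded when the call began, along the tool's axes at that moment; what a row does not reach only later rows make up. A row lasts 1/10 s, in which the tool goes at most 50 mm and 8.59 degrees, less where a joint would pass 70% of its speed; a pose out of reach is approached as far as the arm can. A call with a gripper value outside its range is refused whole. The fingers move at their own pace and stop on an object; the grip force is fixed at half the most. Time passes only in rows, so rows that repeat a pose let the fingers close. It gives the time, the measured TCP pose, the force, the opening and the grip force at its end, in the units of the state.
- r.get_state(): the state, without advancing time (a new reading comes with each control period).
- imaging.get_image(name): name is "scene" or "top" or "wrist"; returns a dict with "image" (480x640x3 uint8, red, green, blue), "depth" (480x640 float32, m along the optical axis (not along the pixel's ray), 0 where there is no reading), "intrinsics" (3x3 intrinsics, pixels), "k1" (the pictures are not rectified: a ray, as slopes to the right and down, at radius r is drawn at 1 + k1 r^2 times it, then the intrinsics apply), "pose" (4x4, takes a point from camera to world coordinates); the wrist camera has in their place "hand_eye" (4x4, takes a point from camera to tool coordinates, whose origin is the TCP and whose axes are the flange's). Camera axes: x right, y up, looking along -z (the intrinsics and any distortion apply to the point x, -y, -z); pixel columns grow to the right and rows downward; lengths in m; the calibration is good to about 2 mm. A picture is of the moment at which its call begins: read the wrist's pose just before it.
- r.sign_off(): hands the job in; it is judged then, once.
The state is a dict: "clock": time; "q": joint angles; "joint_velocities": joint speeds; "joint_torque": joint torques, N m; "position": TCP position; "orientation": TCP orientation; "force": force on the tool from outside, world axes, zero at the start; "wrist_torque": the same for the moment, N m; "width": finger opening in m; "grip_force": force on a finger pad.
Only numpy, scipy, OpenCV 4.12 (cv2) and the standard library are available. Lean on these libraries where they do the work, as an engineer would, in place of code of your own. Each camera call takes 0.05 s, during which the arm holds its last target. There are 200 camera calls.

TASK

Load the tumbler: tip the tray of beech blanks into its bowl, add the blanks lying loose on the bench, and stand the empty tray back down on the bench. Fit the lid over the stud, start the big nut on the stud (backing it off until the thread drops in is the sure way) and run it down until it bears on the lid's hub, and only then slide the switch on. Leave the glue bottle and tape measure where they are.

Things in the scene. Friction and masses are not known exactly. Their poses are not given: they have to be found in the camera images.
- bowl_rim (a point): centre of the bowl's mouth, level with the rim, 165 mm above the bench. The bench tumbler is fixed: green base 170 mm square, open orange bowl 210 mm across outside (about 196 mm inside at the rim, 150 mm at the floor, 113 mm deep), an upright steel stud in the middle. z up along the stud.
- stud_tip (a point): top of the stud, 232 mm above the bench, 67 mm above the bowl's rim, 34 mm above the hub's top when the lid is on. The top 6 mm is a cone, then 5 mm of plain nose 22 mm in diameter, then the thread.
- thread_start (a point): where the stud's thread begins, 11 mm below its tip: 30 mm diameter, coarse, right-hand, two-start, lead 16 mm per turn (8 mm from ridge to ridge): clockwise seen from above takes the nut down. It runs down past the lid's hub. The nut stays put when let go.
- lid: grey plastic lid, a disc 220 mm across and 8 mm thick; in its middle a black round hub 56 mm across standing 25 mm above the disc, with a 37 mm hole right through for the stud (28 to 30 mm thick). Origin at the centre of its underside, z up through the hub. Lies on the bench hub up; fitted, its underside rests on the bowl's rim.
- hub_top (a point): centre of the top of the lid's hub, 33 mm above the lid's underside
- nut: big brass hex nut, 54 mm across flats, 34 mm tall, 33 mm bore with the thread inside near its lower end, 0.25 kg. Origin at the centre of its underside, z along its axis; one flat faces its own +x, the others every 60 degrees. Stands on the bench on its underside and goes on that way up.
- nut_top (a point): centre of the nut's top, 34 mm above its origin. Set loosely on the stud over the fitted lid, the nut rests thread on thread, its underside 10 to 18 mm above the hub's top. Turned back (anticlockwise from above) it climbs up to 8 mm and within half a turn drops 8 mm at the thread's start; then it screws down clockwise, sinking 16 mm a turn, until it bears on the hub.
- tray: plywood scoop tray of blanks, about 0.4 kg. Origin on the bench under the middle of its floor; x points to its pouring lip, y across, z up. Floor 6 mm thick, 75 mm behind to 75 mm ahead of the origin, 112 mm wide inside, side walls to 51 mm height; ahead of the floor the lip rises at 25 degrees.
- tray_lip (a point): middle of the edge of the tray's 112 mm wide pouring lip, 111 mm ahead of and 23 mm above the tray's origin
- tray_grip (a point): a good place to pinch the tray: mid-thickness of its back board, 20 mm below its top edge, 113 mm behind and 60 mm above the tray's origin. The board is 12 mm thick, 124 mm wide, leans outward (top to the tray's -x) 30 degrees from upright; top edge 80 mm above the bench. Pinch it across its 12 mm with the fingers along its slope.
- switchbox: the tumbler's switch box, fixed to the bench: 80 mm (x) x 120 mm (y) x 48 mm tall, origin under its middle; on top a recessed slot 36 mm wide (x) and 80 mm long (along its y, centred), 10 mm deep, with a green dot beyond its +y end (on) and a red dot beyond its -y end (off)
- slide (a joint): position of the switch's slide along the slot: 0 off, 0.022 m fully on (towards the box's +y, the green dot). About 2 N moves it; it stays where it is left.
- slide_top (a point): top of the red rib of the slide, 8 mm thick along the slot, 26 mm wide and 8 mm high, its top 1.5 mm below the box's top face; when off it stands 5 mm to the +y side of the slot's middle, so there is 41 mm of clear slot behind it for a fingertip
- T1: a beech cabinet-foot blank, a block 60 x 34 x 28 mm with two dark drill marks on its broad faces; origin in the middle of the block, x along its 60 mm, y along its 34 mm, z along its 28 mm. Starts in the tray; may be absent.
- T2: a beech cabinet-foot blank, a block 60 x 34 x 28 mm with two dark drill marks on its broad faces; origin in the middle of the block, x along its 60 mm, y along its 34 mm, z along its 28 mm. Starts in the tray; may be absent.
- T3: a beech cabinet-foot blank, a block 60 x 34 x 28 mm with two dark drill marks on its broad faces; origin in the middle of the block, x along its 60 mm, y along its 34 mm, z along its 28 mm. Starts in the tray; may be absent.
- T4: a beech cabinet-foot blank, a block 60 x 34 x 28 mm with two dark drill marks on its broad faces; origin in the middle of the block, x along its 60 mm, y along its 34 mm, z along its 28 mm. Starts in the tray; may be absent.
- B1: a beech cabinet-foot blank, a block 60 x 34 x 28 mm with two dark drill marks on its broad faces; origin in the middle of the block, x along its 60 mm, y along its 34 mm, z along its 28 mm. Starts lying flat on the bench; may be absent.
- B2: a beech cabinet-foot blank, a block 60 x 34 x 28 mm with two dark drill marks on its broad faces; origin in the middle of the block, x along its 60 mm, y along its 34 mm, z along its 28 mm. Starts lying flat on the bench; may be absent.
- B3: a beech cabinet-foot blank, a block 60 x 34 x 28 mm with two dark drill marks on its broad faces; origin in the middle of the block, x along its 60 mm, y along its 34 mm, z along its 28 mm. Starts lying flat on the bench; may be absent.
- glue: white glue bottle, 56 mm across, 150 mm tall; origin at the centre of its underside; not part of the job
- tape: yellow tape measure, 70 x 35 x 65 mm; origin at the centre of its underside; not part of the job
Not all that is in view belongs to the job. What is shaped like the switchbox but turquoise is not meant.

How it is judged:
By the outcome, as a careful person would: the job done as asked, in the order asked, and still so for the second after the job is handed in, with the robot touching nothing.
Of T1, T2, T3, T4 only 2 to 4 are there at a start; the rules pass over those that are not, and their reading is None.
Of B1, B2, B3 only 1 to 3 are there at a start; the rules pass over those that are not, and their reading is None.
At some moment in a run one of nut, lid, B1, B2, B3 may be knocked a few centimetres aside while the robot is not near it.
It also fails if it takes over 210 s, if anything falls off the work surface, if the arm or the gripper's body presses on something with over 40 N, if the wrist force passes 120 N, or if a joint passes its speed limit or range.

## Working session

There is one attempt and no reset: what is moved stays moved. The work goes in short steps, Python scripts to look and compute and a shell command to move; the robot and the scene stay as the last step left them, time stands still between calls to the robot, and variables do not carry over. Pictures are saved under pics/ and viewed, at most 18 in all, crops included, and the job is handed in when it is done.

```bash
mkdir -p pics; cat > h.py <<'E'
import numpy as np, cv2
from station import r, imaging
from scipy.spatial.transform import Rotation as R
def shot(name,fn=None):
    s=r.get_state(); d=imaging.get_image(name)
    if name=='wrist':
        T=np.eye(4);T[:3,:3]=R.from_euler('xyz',s['orientation']).as_matrix();T[:3,3]=s['position']
        d['pose']=T@np.array(d['hand_eye'])
    if fn: cv2.imwrite('pics/'+fn+'.png',d['image'][:,:,::-1]); np.savez('pics/'+fn+'.npz',**{k:v for k,v in d.items()})
    return d
def load(fn): return dict(np.load('pics/'+fn+'.npz'))
def rays(d,px):
    px=np.asarray(px,float).reshape(-1,1,2)
    K=np.array(d['intrinsics']);k=float(d['k1'])
    n=cv2.undistortPoints(px,K,np.array([k,0,0,0.]),).reshape(-1,2)
    return np.c_[n[:,0],-n[:,1],-np.ones(len(n))]
def at_z(d,px,z):
    T=np.array(d['pose']);w=rays(d,px)@T[:3,:3].T;o=T[:3,3]
    return o+w*((z-o[2])/w[:,2])[:,None]
def at_d(d,px):
    T=np.array(d['pose']);px=np.asarray(px).reshape(-1,2)
    D=np.array(d['depth']);z=np.array([D[int(v),int(u)] for u,v in px])
    return (rays(d,px)*z[:,None])@T[:3,:3].T+T[:3,3]
def cloud(d):
    v,u=np.mgrid[0:480,0:640]
    P=at_d(d,np.c_[u.ravel(),v.ravel()]).reshape(480,640,3); P[np.array(d['depth'])==0]=np.nan
    return P
def go(pos,rpy):
    """shift and turn in tool axes to reach a world pose"""
    s=r.get_state();A=R.from_euler('xyz',s['orientation'])
    print('d',np.round(A.inv().apply(np.array(pos)-s['position']),4),'w',np.round((A.inv()*R.from_euler('xyz',rpy)).as_rotvec(),4))
E
python3 - <<'E'
from h import *
print(r.get_state())
for n in('scene','top','wrist'):
    d=shot(n,n+'0'); print(n,d['intrinsics'],d['k1'],np.round(d['pose'],3))
E
```

```text
{'clock': 0.0, 'q': array([-1.26199763e+00,  1.26394233e-01, -4.06018906e-02,  1.40538284e+00,
       -9.39921593e-07,  1.57081608e+00]), 'joint_velocities': array([-2.47539801e-05, -2.35890804e-04, -2.79060981e-03,  1.12833763e-04,
       -3.57092373e-04, -3.96184193e-04]), 'joint_torque': array([-2.71493882e-04, -4.35908818e+01,  3.52927423e+01,  1.72168587e-02,
       -5.31930800e-05,  5.16428670e-06]), 'position': array([ 0.15943424, -0.49978938,  0.23052379]), 'orientation': array([-3.14001001e+00,  9.71181236e-07,  3.08778943e-01]), 'force': array([-0.77064703,  0.26902362,  0.59953924]), 'wrist_torque': array([ 0.00794869,  0.00285027, -0.01039748]), 'grip_force': 0.0, 'width': 0.08510559743772768}
scene [[487.29980638   0.         315.18706489]
 [  0.         487.29980638 240.35610739]
 [  0.           0.           1.        ]] -0.02004714522090955 [[-0.775 -0.535  0.337  0.836]
 [ 0.632 -0.665  0.398  0.483]
 [ 0.011  0.522  0.853  1.094]
 [ 0.     0.     0.     1.   ]]
top [[433.75357957   0.         316.333025  ]
 [  0.         433.75357957 236.7622448 ]
 [  0.           0.           1.        ]] 0.02518616387168759 [[-0.013  0.997 -0.078  0.344]
 [-1.    -0.011  0.028  0.074]
 [ 0.027  0.078  0.997  1.283]
 [ 0.     0.     0.     1.   ]]
wrist [[406.24032962   0.         318.17560131]
 [  0.         406.24032962 237.40948898]
 [  0.           0.           1.        ]] 0.010016626481893559 [[ 0.303  0.917  0.259  0.224]
 [-0.953  0.292  0.081 -0.479]
 [-0.001 -0.272  0.962  0.374]
 [ 0.     0.     0.     1.   ]]
```

View pics/top0.png

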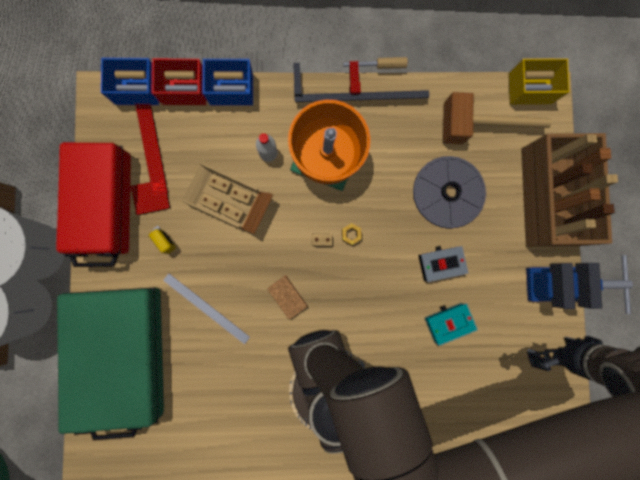

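View pics/scene0.png

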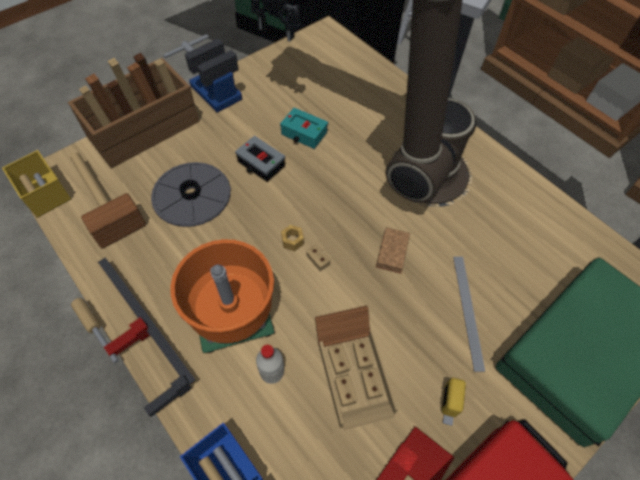

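```bash
python3 - <<'E'
from h import *
im=cv2.imread('pics/top0.png')[90:360,170:490]
cv2.imwrite('pics/c1.png',cv2.resize(im,None,fx=2.2,fy=2.2,interpolation=cv2.INTER_CUBIC))
d=load('top0');P=cloud(d)
def zone(m,n):
    q=P[m]; print(n,len(q),np.round(np.nanmean(q,0),4),'z',np.round(np.nanpercentile(q[:,2],[5,50,95]),4))
v,u=np.mgrid[0:480,0:640]
for n,(a,b),rad in [('bench',(310,270),6),('B1',(322,240),4),('nut',(352,234),12),('lid',(449,192),36),('box',(443,264),25)]:
    zone((np.hypot(u-a,v-b)<rad)&(P[...,2]>(0.01 if n!='lid' else 0.003) if n!='bench' else np.hypot(u-a,v-b)<rad),n)
# bowl rim circle
m=(np.abs(P[...,2]-0.165)<0.006)&(np.hypot(u-329,v-141)<50)
q=P[m][:,:2];A=np.c_[2*q,np.ones(len(q))];s=np.linalg.lstsq(A,(q**2).sum(1),rcond=None)[0];print('bowl',s[:2],np.sqrt(s[2]+s[:2]@s[:2]),len(q))
m=(P[...,2]>0.19)&(np.hypot(u-329,v-141)<50);zone(m,'stud')
ds=load('scene0');S=cloud(ds)
v,u=np.mgrid[0:480,0:640]
q=S[(np.abs(S[...,2]-0.165)<0.006)&(np.hypot(u-224,v-285)<65)][:,:2];A=np.c_[2*q,np.ones(len(q))];s=np.linalg.lstsq(A,(q**2).sum(1),rcond=None)[0];print('bowl scene',s[:2],np.sqrt(s[2]+s[:2]@s[:2]),len(q))
m=(S[...,2]>0.195)&(np.hypot(u-224,v-285)<65);q=S[m];print('studs',len(q),np.nanmean(q,0),np.nanmax(q[:,2]))
E
```

```text
bench 109 [3.466e-01 5.880e-02 3.000e-04] z [-0.0039  0.0004  0.0046]
B1 45 [0.4329 0.0232 0.0272] z [0.0242 0.0273 0.0308]
nut 225 [ 0.4509 -0.0618  0.0315] z [0.0157 0.0332 0.0377]
lid 3843 [ 0.574  -0.3588  0.01  ] z [0.0043 0.0088 0.0204]
box 1284 [ 0.3618 -0.3216  0.0435] z [0.028  0.046  0.0513]
bowl [0.68754542 0.00699656] 0.10288674822132654 958
stud 146 [0.6839 0.0074 0.2194] z [0.1942 0.2207 0.2327]
bowl scene [0.68920859 0.00823654] 0.10279122517712616 1452
studs 224 [0.69062666 0.0126537  0.21906028] 0.23677445409821984
```

View pics/c1.png

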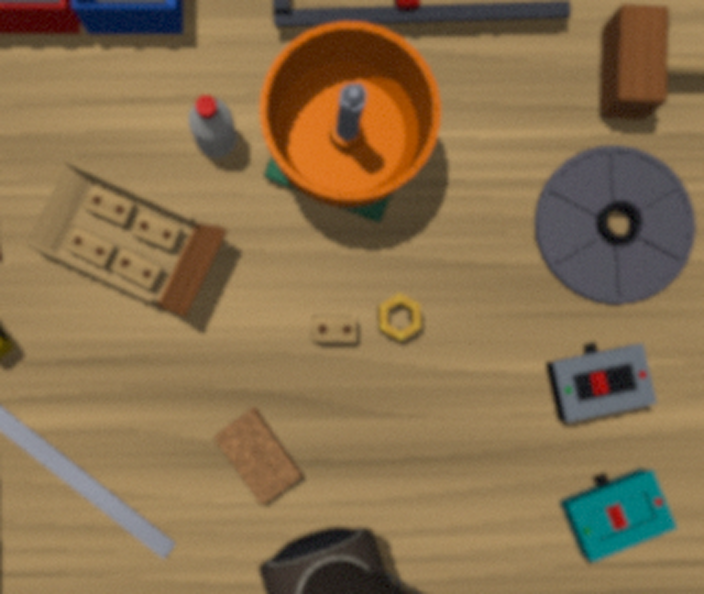

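The picture shows the tray at full-image pixels about (230,200) with four blanks in it. One loose blank is at (322,240), beside the nut at (352,234). The grey box at (443,264) is the switchbox, because the other box at (450,323) is turquoise. The lid is at (449,192). The cork block at (288,297) has no drill marks, so it isn't a blank.

```bash
cat >> h.py <<'E'
def traypose(o,psi,tilt=0,down=0):
    """tool pose (TCP, rpy) gripping tray whose origin o, yaw psi, pitched by tilt; TCP 19mm past grasp"""
    B=R.from_euler('xyz',[0,tilt,psi]); 
    z=np.array([.5,0,-np.cos(np.pi/6)]);x=np.array([0,-1.,0]);M=np.c_[x,np.cross(z,x),z]
    return np.array(o)+B.apply(np.array([-.113,0,.060])+z*(.019+down)),(B*R.from_matrix(M)).as_euler('xyz')
E
python3 - <<'E'
from h import *
d=load('top0')
c=lambda a:np.array(a)/2.2+[170,90]
e=at_z(d,c([(227,228),(185,317)]),.080);print('edge',e)
l=at_z(d,c([(70,166),(30,238)]),.023);print('lip?',l)
x=(l.mean(0)-e.mean(0))[:2];psi=np.arctan2(x[1],x[0]);print(np.degrees(psi),np.linalg.norm(x))
t=e[0]-e[1];print('from edge',np.degrees(np.arctan2(t[1],t[0])),np.linalg.norm(t))
P=cloud(d);v,u=np.mgrid[0:480,0:640]
m=(u>240)&(u<285)&(v>180)&(v<240)&(P[...,2]>.07)
q=P[m];print(len(q),q.mean(0),np.linalg.svd(q[:,:2]-q[:,:2].mean(0),full_matrices=False)[2][0])
go([.42,.17,.33],[np.pi,0,psi-np.pi/2])
E
```

```text
edge [[0.56056825 0.16012332 0.08      ]
 [0.44764365 0.21348306 0.08      ]]
lip? [[0.6555774  0.37170649 0.023     ]
 [0.55932421 0.42335686 0.023     ]]
63.87587781221157 0.2347054574684653
from edge -25.29192640586992 0.12489686825620037
227 [0.50768924 0.19384542 0.07626974] [-0.90234787  0.43100849]
d [ 0.4518 -0.5591 -0.0986] w [-1.200e-03  4.000e-04  7.648e-01]
```

```bash
python3 -m jog '[{"dz":-0.1},{"dz":-0.1},{"dz":-0.1},{"dx":0.45,"dy":-0.56,"dz":-0.1,"wz":0.745},{"dx":0.45,"dy":-0.56,"dz":-0.1,"wz":0.745},{"dx":0.45,"dy":-0.56,"dz":-0.1,"wz":0.745},{"dx":0.45,"dy":-0.56,"dz":-0.1,"wz":0.745},{"dx":0.45,"dy":-0.56,"dz":-0.1,"wz":0.745},{"dx":0.45,"dy":-0.56,"dz":-0.1,"wz":0.745},{"dx":0.45,"dy":-0.56,"dz":-0.1,"wz":0.745},{"dx":0.45,"dy":-0.56,"dz":-0.1,"wz":0.745},{"dx":0.45,"dy":-0.56,"dz":-0.1,"wz":0.745},{"dx":0.45,"dy":-0.56,"dz":-0.1,"wz":0.745},{"dx":0.45,"dy":-0.56,"dz":-0.1,"wz":0.745},{"dx":0.45,"dy":-0.56,"dz":-0.1,"wz":0.745},{"dx":0.45,"dy":-0.56,"dz":-0.1,"wz":0.745},{"dx":0.45,"dy":-0.56,"dz":-0.1,"wz":0.745},{"dx":0.45,"dy":-0.56,"dz":-0.1,"wz":0.745},{"dx":0.45,"dy":-0.56,"dz":-0.1,"wz":0.745},{"dx":0.45,"dy":-0.56,"dz":-0.1,"wz":0.745}]'; python3 - <<'E'
from h import *
d=shot('wrist','w1'); s=shot('top','top1')
a=cv2.resize(d['image'][:,:,::-1],(400,300));b=s['image'][:,:,::-1]
cv2.imwrite('pics/w1b.png',np.hstack([cv2.resize(d['image'][:,:,::-1],(400,300)),cv2.resize(b,(400,300))]))
print(r.get_state()['position'],r.get_state()['q'])
P=cloud(d);q=P[(P[...,2]>.073)&(P[...,2]<.083)&(np.hypot(P[...,0]-.505,P[...,1]-.19)<.08)]
print(len(q),q.mean(0),np.linalg.svd(q[:,:2]-q[:,:2].mean(0),full_matrices=False)[2][0], np.nanpercentile(q,[1,99],axis=0))
E
```

```text
[ 0.15948494 -0.49998258  0.23092196] [-1.26200644e+00  1.26088053e-01 -4.00831267e-02  1.40538701e+00
 -2.05446490e-05  1.57077133e+00]schema error: expected keys dx, dy, dz, wx, wy, wz, claw
<stdin>:7: RuntimeWarning: Mean of empty slice.
  ret = um.true_divide(
Traceback (most recent call last):
IndexError: index 0 is out of bounds for axis 0 with size 0
```

View pics/w1b.png

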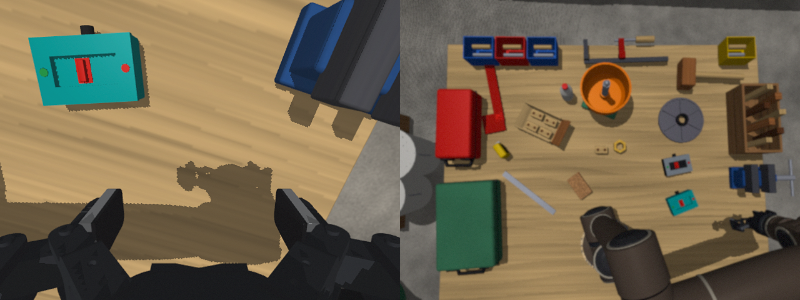

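The jog call was refused because every row needs all seven keys, and the arm hasn't moved. The picture shows the wrist over the turquoise decoy box and an unchanged scene.

```bash
python3 -m jog '[{"dx":0,"dy":0,"dz":-0.1,"wx":0,"wy":0,"wz":0,"claw":0.085},{"dx":0,"dy":0,"dz":-0.1,"wx":0,"wy":0,"wz":0,"claw":0.085},{"dx":0.45,"dy":-0.56,"dz":-0.1,"wx":0,"wy":0,"wz":0.745,"claw":0.085},{"dx":0.45,"dy":-0.56,"dz":-0.1,"wx":0,"wy":0,"wz":0.745,"claw":0.085},{"dx":0.45,"dy":-0.56,"dz":-0.1,"wx":0,"wy":0,"wz":0.745,"claw":0.085},{"dx":0.45,"dy":-0.56,"dz":-0.1,"wx":0,"wy":0,"wz":0.745,"claw":0.085},{"dx":0.45,"dy":-0.56,"dz":-0.1,"wx":0,"wy":0,"wz":0.745,"claw":0.085},{"dx":0.45,"dy":-0.56,"dz":-0.1,"wx":0,"wy":0,"wz":0.745,"claw":0.085},{"dx":0.45,"dy":-0.56,"dz":-0.1,"wx":0,"wy":0,"wz":0.745,"claw":0.085},{"dx":0.45,"dy":-0.56,"dz":-0.1,"wx":0,"wy":0,"wz":0.745,"claw":0.085},{"dx":0.45,"dy":-0.56,"dz":-0.1,"wx":0,"wy":0,"wz":0.745,"claw":0.085},{"dx":0.45,"dy":-0.56,"dz":-0.1,"wx":0,"wy":0,"wz":0.745,"claw":0.085},{"dx":0.45,"dy":-0.56,"dz":-0.1,"wx":0,"wy":0,"wz":0.745,"claw":0.085},{"dx":0.45,"dy":-0.56,"dz":-0.1,"wx":0,"wy":0,"wz":0.745,"claw":0.085},{"dx":0.45,"dy":-0.56,"dz":-0.1,"wx":0,"wy":0,"wz":0.745,"claw":0.085},{"dx":0.45,"dy":-0.56,"dz":-0.1,"wx":0,"wy":0,"wz":0.745,"claw":0.085},{"dx":0.45,"dy":-0.56,"dz":-0.1,"wx":0,"wy":0,"wz":0.745,"claw":0.085},{"dx":0.45,"dy":-0.56,"dz":-0.1,"wx":0,"wy":0,"wz":0.745,"claw":0.085},{"dx":0.45,"dy":-0.56,"dz":-0.1,"wx":0,"wy":0,"wz":0.745,"claw":0.085},{"dx":0.45,"dy":-0.56,"dz":-0.1,"wx":0,"wy":0,"wz":0.745,"claw":0.085}]'; python3 - <<'E'
from h import *
d=shot('wrist','w2'); s=shot('top','top2')
b=s['image'][:,:,::-1]
cv2.imwrite('pics/w2b.png',np.hstack([cv2.resize(d['image'][:,:,::-1],(400,300)),cv2.resize(b,(400,300))]))
print(r.get_state()['q'])
P=cloud(d);q=P[(P[...,2]>.073)&(P[...,2]<.083)&(np.hypot(P[...,0]-.505,P[...,1]-.19)<.08)]
print(len(q))
if len(q): print(q.mean(0),np.linalg.svd(q[:,:2]-q[:,:2].mean(0),full_matrices=False)[2][0], np.nanpercentile(q,[1,99],axis=0))
E
```

```text
clock: 2.25
position: [0.3026, -0.1126, 0.3314]
orientation: [-3.103, 0.001, -0.391]
force: [-0.9, 1.0, -0.8]
width: 0.0851
grip_force: 0.0
[-0.39166844 -0.22983849 -0.15335865  1.64810717  0.03895305  3.14057971]
0
```

View pics/w2b.png

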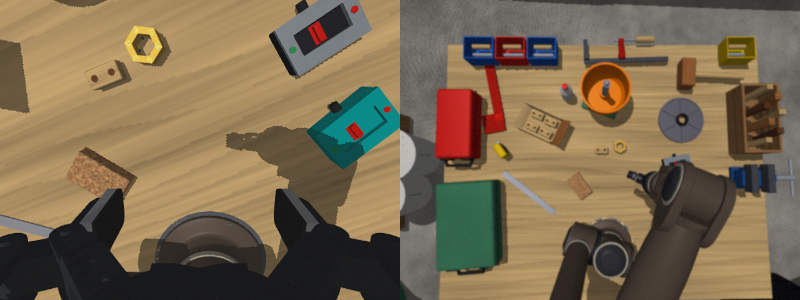

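The wrist joint reached its limit, so I'll use the half-turned grasp. The wrist view shows B1 at (105,75), the nut at (145,45), the grey box at (320,40) and the cork decoy at (100,170). No other loose blanks are visible.

```bash
sed -i 's/x=np.array(\[0,-1.,0\])/x=np.array([0,1.,0])/' h.py; python3 - <<'E'
from h import *
go([.43,.15,.33],[np.pi,0,-.445+np.pi-.5])
go([.43,.15,.33],[np.pi,0,-.445+np.pi])
E
```

```text
d [ 0.0178 -0.291   0.0127] w [-0.0154 -0.0501 -2.5868]
d [ 0.0178 -0.291   0.0127] w [-2.9000e-03 -6.0100e-02 -3.0867e+00]
```

```bash
python3 -m jog '[{"dx":0.018,"dy":-0.29,"dz":0.01,"wx":-0.015,"wy":-0.05,"wz":-2.6,"claw":0.085},{"dx":0.018,"dy":-0.29,"dz":0.01,"wx":-0.015,"wy":-0.05,"wz":-2.6,"claw":0.085},{"dx":0.018,"dy":-0.29,"dz":0.01,"wx":-0.015,"wy":-0.05,"wz":-2.6,"claw":0.085},{"dx":0.018,"dy":-0.29,"dz":0.01,"wx":-0.015,"wy":-0.05,"wz":-2.6,"claw":0.085},{"dx":0.018,"dy":-0.29,"dz":0.01,"wx":-0.015,"wy":-0.05,"wz":-2.6,"claw":0.085},{"dx":0.018,"dy":-0.29,"dz":0.01,"wx":-0.015,"wy":-0.05,"wz":-2.6,"claw":0.085},{"dx":0.018,"dy":-0.29,"dz":0.01,"wx":-0.015,"wy":-0.05,"wz":-2.6,"claw":0.085},{"dx":0.018,"dy":-0.29,"dz":0.01,"wx":-0.015,"wy":-0.05,"wz":-2.6,"claw":0.085},{"dx":0.018,"dy":-0.29,"dz":0.01,"wx":-0.015,"wy":-0.05,"wz":-2.6,"claw":0.085},{"dx":0.018,"dy":-0.29,"dz":0.01,"wx":-0.015,"wy":-0.05,"wz":-2.6,"claw":0.085},{"dx":0.018,"dy":-0.29,"dz":0.01,"wx":-0.015,"wy":-0.05,"wz":-2.6,"claw":0.085},{"dx":0.018,"dy":-0.29,"dz":0.01,"wx":-0.015,"wy":-0.05,"wz":-2.6,"claw":0.085},{"dx":0.018,"dy":-0.29,"dz":0.01,"wx":-0.015,"wy":-0.05,"wz":-2.6,"claw":0.085},{"dx":0.018,"dy":-0.29,"dz":0.01,"wx":-0.015,"wy":-0.05,"wz":-2.6,"claw":0.085},{"dx":0.018,"dy":-0.29,"dz":0.01,"wx":-0.015,"wy":-0.05,"wz":-2.6,"claw":0.085},{"dx":0.018,"dy":-0.29,"dz":0.01,"wx":-0.015,"wy":-0.05,"wz":-2.6,"claw":0.085},{"dx":0.018,"dy":-0.29,"dz":0.01,"wx":-0.015,"wy":-0.05,"wz":-2.6,"claw":0.085},{"dx":0.018,"dy":-0.29,"dz":0.01,"wx":-0.015,"wy":-0.05,"wz":-2.6,"claw":0.085},{"dx":0.018,"dy":-0.29,"dz":0.01,"wx":-0.015,"wy":-0.05,"wz":-2.6,"claw":0.085},{"dx":0.018,"dy":-0.29,"dz":0.01,"wx":-0.015,"wy":-0.05,"wz":-2.6,"claw":0.085}]'; python3 - <<'E'
from h import *
d=shot('wrist','w3')
print(r.get_state()['q'])
P=cloud(d)
for lo,hi in((.073,.083),(.068,.088)):
    q=P[(P[...,2]>lo)&(P[...,2]<hi)&(np.hypot(P[...,0]-.505,P[...,1]-.19)<.08)]
    print(len(q))
    if len(q): print(q.mean(0),np.linalg.svd(q[:,:2]-q[:,:2].mean(0),full_matrices=False)[2][0], np.nanpercentile(q,[1,99],axis=0))
p,rpy=traypose([0.505-.0,.19,0],1.12);print(rpy)
E
```

```text
clock: 4.35
position: [0.4298, 0.149, 0.3326]
orientation: [3.141, -0.0, 2.208]
force: [-0.4, -0.6, -0.1]
width: 0.0849
grip_force: 0.0
[3.33425609e-01 1.48227667e-02 6.33192031e-02 1.61922944e+00
 3.08315044e-04 1.26642761e+00]
1662
[0.50479432 0.1941113  0.07737258] [ 0.90219402 -0.43133045] [[0.45180262 0.16427184 0.07337485]
 [0.56143637 0.22215449 0.08081904]]
1950
[0.5052927  0.19527608 0.07635197] [ 0.90247012 -0.43075247] [[0.45181693 0.16459137 0.06831689]
 [0.56226992 0.2246055  0.08079605]]
[2.61799388 0.         2.69079633]
```

View pics/w3.png

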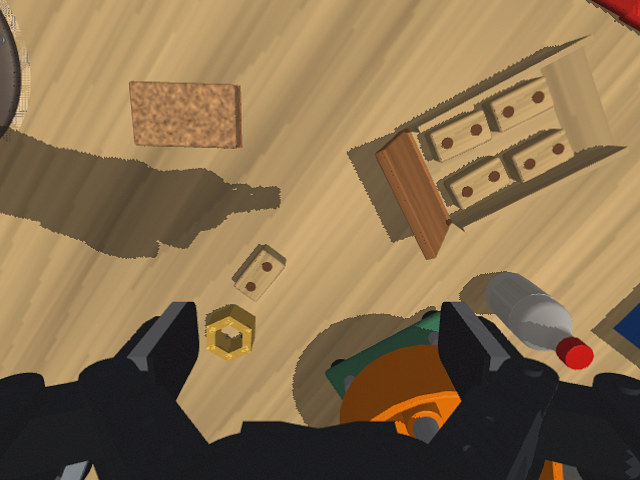

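The wrist view shows the tray board with corners near (378,155) and (433,260) and four blanks in the tray. B1 is at (258,272), the nut at (230,335) and the glue at (540,310).

```bash
python3 - <<'E'
from h import *
d=load('w3');P=cloud(d)
psi=1.125;ex=np.array([np.cos(psi),np.sin(psi)]);ey=np.array([-ex[1],ex[0]])
q=P.reshape(-1,3);q=q[(np.hypot(q[:,0]-.505,q[:,1]-.19)<.16)]
s=q[:,:2]@ex;t=q[:,:2]@ey
m=(q[:,2]>.04)&(abs(t-t[q[:,2]>.074].mean())<.05)&(s<.45)
for lo in np.arange(.36,.46,.003):
    k=m&(s>=lo)&(s<lo+.003)
    if k.sum(): print(round(lo,3),k.sum(),np.round(np.percentile(q[k,2],[10,50,90]),4))
k=(q[:,2]>.072);print('t range',np.percentile(t[k],[1,99]),np.mean(np.percentile(t[k],[.5,99.5])))
E
```

```text
0.36 2237 [0.3603 0.3939 0.4124]
0.363 2015 [0.3641 0.3949 0.4033]
0.366 2094 [0.3684 0.3976 0.4004]
0.369 2268 [0.3683 0.3984 0.4008]
0.372 1791 [0.3912 0.4    0.4021]
0.375 2063 [0.3936 0.4019 0.4096]
0.378 1545 [0.3952 0.4026 0.4086]
0.381 655 [0.3943 0.3996 0.4049]
0.384 490 [0.0762 0.3982 0.4007]
0.387 291 [0.0751 0.0771 0.3973]
0.39 205 [0.0768 0.0779 0.0792]
0.393 199 [0.0782 0.0794 0.0805]
0.396 164 [0.075  0.0776 0.0791]
0.399 155 [0.0698 0.0721 0.0746]
0.402 148 [0.0648 0.067  0.0693]
0.405 143 [0.0594 0.0616 0.064 ]
0.408 139 [0.0543 0.0563 0.0588]
0.411 130 [0.049  0.0516 0.0537]
0.414 125 [0.0442 0.0463 0.0483]
0.417 82 [0.0404 0.0418 0.0436]
0.435 5 [0.0413 0.0455 0.0496]
0.438 30 [0.0428 0.0507 0.0519]
0.441 21 [0.049  0.0513 0.0524]
0.444 24 [0.0456 0.0515 0.0522]
0.447 23 [0.0498 0.0513 0.0522]
t range [-0.52215446 -0.28184441] -0.4025664954831367
```

```bash
python3 - <<'E'
from h import *
s0=r.get_state()
o=[.558,.3026,0];p,rpy=traypose(o,1.125,0,0);print(p,rpy)
z=R.from_euler('xyz',rpy).apply([0,0,1])
go(p-z*.14,rpy); go(p,rpy)
E
```

```text
[0.51337323 0.2092153  0.04354552] [2.61799388 0.         2.69579633]
d [-0.0342  0.0411  0.1678] w [-0.5129  0.1273 -0.476 ]
d [-0.0014  0.103   0.2891] w [-0.5129  0.1273 -0.476 ]
```

```bash
python3 -m jog '[{"dx":-0.034,"dy":0.041,"dz":0.168,"wx":-0.513,"wy":0.127,"wz":-0.476,"claw":0.06},{"dx":-0.034,"dy":0.041,"dz":0.168,"wx":-0.513,"wy":0.127,"wz":-0.476,"claw":0.06},{"dx":-0.034,"dy":0.041,"dz":0.168,"wx":-0.513,"wy":0.127,"wz":-0.476,"claw":0.06},{"dx":-0.034,"dy":0.041,"dz":0.168,"wx":-0.513,"wy":0.127,"wz":-0.476,"claw":0.06},{"dx":-0.034,"dy":0.041,"dz":0.168,"wx":-0.513,"wy":0.127,"wz":-0.476,"claw":0.06},{"dx":-0.034,"dy":0.041,"dz":0.168,"wx":-0.513,"wy":0.127,"wz":-0.476,"claw":0.06},{"dx":-0.034,"dy":0.041,"dz":0.168,"wx":-0.513,"wy":0.127,"wz":-0.476,"claw":0.06},{"dx":-0.034,"dy":0.041,"dz":0.168,"wx":-0.513,"wy":0.127,"wz":-0.476,"claw":0.06},{"dx":-0.034,"dy":0.041,"dz":0.168,"wx":-0.513,"wy":0.127,"wz":-0.476,"claw":0.06},{"dx":-0.034,"dy":0.041,"dz":0.168,"wx":-0.513,"wy":0.127,"wz":-0.476,"claw":0.06}]'; python3 - <<'E'
from h import *
p,rpy=traypose([.558,.3026,0],1.125);go(p,rpy)
E
```

```text
clock: 5.4
position: [0.4835, 0.1468, 0.1655]
orientation: [2.618, 0.001, 2.698]
force: [0.0, 0.5, 0.4]
width: 0.06
grip_force: 0.0
d [-0.     -0.0011  0.1403] w [0.0003 0.0003 0.0023]
```

```bash
python3 -m jog '[{"dx":0,"dy":-0.001,"dz":0.05,"wx":0,"wy":0,"wz":0,"claw":0.06},{"dx":0,"dy":-0.001,"dz":0.09,"wx":0,"wy":0,"wz":0,"claw":0.06},{"dx":0,"dy":-0.001,"dz":0.12,"wx":0,"wy":0,"wz":0,"claw":0.06},{"dx":0,"dy":-0.001,"dz":0.14,"wx":0,"wy":0,"wz":0,"claw":0.06},{"dx":0,"dy":-0.001,"dz":0.14,"wx":0,"wy":0,"wz":0,"claw":0.06},{"dx":0,"dy":-0.001,"dz":0.14,"wx":0,"wy":0,"wz":0,"claw":0.005},{"dx":0,"dy":-0.001,"dz":0.14,"wx":0,"wy":0,"wz":0,"claw":0.005},{"dx":0,"dy":-0.001,"dz":0.14,"wx":0,"wy":0,"wz":0,"claw":0.005},{"dx":0,"dy":-0.001,"dz":0.14,"wx":0,"wy":0,"wz":0,"claw":0.005},{"dx":0,"dy":-0.001,"dz":0.14,"wx":0,"wy":0,"wz":0,"claw":0.005},{"dx":0,"dy":-0.001,"dz":0.14,"wx":0,"wy":0,"wz":0,"claw":0.005},{"dx":0,"dy":-0.001,"dz":0.14,"wx":0,"wy":0,"wz":0,"claw":0.005}]'; python3 - <<'E'
from h import *
# lift along world z 0.1, tool axes
s=r.get_state();A=R.from_euler('xyz',s['orientation']);print(A.inv().apply([0,0,.15]))
E
```

```text
clock: 6.6
position: [0.5138, 0.2085, 0.0447]
orientation: [2.616, 0.002, 2.696]
force: [-2.5, -2.3, 6.8]
width: 0.0112
grip_force: 59.5
[-0.00035393  0.07526994 -0.12974711]
```

```bash
python3 -m jog '[{"dx":0,"dy":0.010,"dz":-0.017,"wx":0,"wy":0,"wz":0,"claw":0.005},{"dx":0,"dy":0.020,"dz":-0.035,"wx":0,"wy":0,"wz":0,"claw":0.005},{"dx":0,"dy":0.035,"dz":-0.061,"wx":0,"wy":0,"wz":0,"claw":0.005},{"dx":0,"dy":0.05,"dz":-0.087,"wx":0,"wy":0,"wz":0,"claw":0.005},{"dx":0,"dy":0.065,"dz":-0.113,"wx":0,"wy":0,"wz":0,"claw":0.005},{"dx":0,"dy":0.075,"dz":-0.130,"wx":0,"wy":0,"wz":0,"claw":0.005},{"dx":0,"dy":0.075,"dz":-0.130,"wx":0,"wy":0,"wz":0,"claw":0.005}]'; cat > fit.py <<'E'
from h import *
from scipy.optimize import least_squares
s=r.get_state()
D=[([-1.262,.1261,-.0401,1.4054,0,1.5708],[.1594,-.5,.2309],[-3.14,0,.3088]),
([-.39167,-.22984,-.15336,1.6481,.03895,3.1406],[.3026,-.1126,.3314],[-3.103,.001,-.391]),
([.33343,.01482,.06332,1.61923,.0003,1.26643],[.4298,.149,.3326],[3.141,0,2.208]),
(s['q'],s['position'],s['orientation'])]
def fk(p,q):
    a,h,L1,d1,L2,d2,T=p
    e=q[2]-q[1]
    rr=a+L1*np.sin(q[1]+d1)+L2*np.cos(e+d2);z=h+L1*np.cos(q[1]+d1)+L2*np.sin(e+d2)
    return np.array([rr*np.cos(q[0]),rr*np.sin(q[0]),z])
def res(p):
    o=[]
    for q,x,w in D:
        o+=list(fk(p,q)+p[6]*R.from_euler('xyz',w).apply([0,0,1])-x)
    return np.r_[o,.01*np.array(p-P0)]
P0=np.array([0,.2,.4,0,.45,0,.2])
f=least_squares(res,P0);print(np.round(f.x,4),np.abs(f.fun[:-7]).max()); print(s['q'],s['position'],s['orientation'],s['force'],s['width'])
E
python3 fit.py
```

```text
clock: 7.3
position: [0.5135, 0.208, 0.1952]
orientation: [2.617, 0.004, 2.696]
force: [1.1, -0.0, -5.8]
width: 0.0111
grip_force: 59.0
[ 0.0155 -0.0361  0.4661  0.0354  0.4557  0.4133  0.3027] 0.007395090297964535
[ 0.16535416 -0.0807697  -0.43448445  0.89406567  0.42038706  0.67956336] [0.51354187 0.2079641  0.19520133] [2.61738809 0.00369444 2.69588363] [ 1.10730123 -0.04975809 -5.7512846 ] 0.011078989698336233
```

```bash
python3 - <<'E'
from h import *
p,w=traypose([.50,.20,.26],1.12,-.1);go(p,w)
p,w=traypose([.48,-.14,.26],1.05,-.1);go(p,w)
E
```

```text
d [ 0.009  -0.0552 -0.1449] w [-0.0994  0.0003  0.0063]
d [-0.1121 -0.3282 -0.3023] w [-0.0992 -0.0377  0.0651]
```

```bash
python3 -m jog '[{"dx":0.002,"dy":-0.010,"dz":-0.025,"wx":-0.02,"wy":0,"wz":0,"claw":0.005},{"dx":0.004,"dy":-0.022,"dz":-0.058,"wx":-0.05,"wy":0,"wz":0,"claw":0.005},{"dx":0.006,"dy":-0.033,"dz":-0.087,"wx":-0.08,"wy":0,"wz":0,"claw":0.005},{"dx":0.008,"dy":-0.045,"dz":-0.12,"wx":-0.1,"wy":0,"wz":0,"claw":0.005},{"dx":0.006,"dy":-0.058,"dz":-0.146,"wx":-0.1,"wy":0,"wz":0,"claw":0.005},{"dx":0.0,"dy":-0.074,"dz":-0.155,"wx":-0.1,"wy":-0.003,"wz":0.01,"claw":0.005},{"dx":-0.010,"dy":-0.099,"dz":-0.169,"wx":-0.1,"wy":-0.006,"wz":0.015,"claw":0.005},{"dx":-0.022,"dy":-0.125,"dz":-0.184,"wx":-0.1,"wy":-0.01,"wz":0.02,"claw":0.005},{"dx":-0.034,"dy":-0.152,"dz":-0.2,"wx":-0.1,"wy":-0.014,"wz":0.026,"claw":0.005},{"dx":-0.046,"dy":-0.179,"dz":-0.216,"wx":-0.1,"wy":-0.018,"wz":0.032,"claw":0.005},{"dx":-0.058,"dy":-0.206,"dz":-0.232,"wx":-0.1,"wy":-0.022,"wz":0.038,"claw":0.005},{"dx":-0.07,"dy":-0.233,"dz":-0.247,"wx":-0.1,"wy":-0.026,"wz":0.044,"claw":0.005},{"dx":-0.082,"dy":-0.26,"dz":-0.262,"wx":-0.1,"wy":-0.03,"wz":0.05,"claw":0.005},{"dx":-0.094,"dy":-0.287,"dz":-0.278,"wx":-0.1,"wy":-0.034,"wz":0.056,"claw":0.005},{"dx":-0.104,"dy":-0.309,"dz":-0.291,"wx":-0.1,"wy":-0.036,"wz":0.06,"claw":0.005},{"dx":-0.110,"dy":-0.322,"dz":-0.299,"wx":-0.1,"wy":-0.038,"wz":0.063,"claw":0.005},{"dx":-0.112,"dy":-0.328,"dz":-0.302,"wx":-0.1,"wy":-0.038,"wz":0.065,"claw":0.005},{"dx":-0.112,"dy":-0.328,"dz":-0.302,"wx":-0.1,"wy":-0.038,"wz":0.065,"claw":0.005}]'; python3 - <<'E'
from h import *
s=r.get_state();print(s['q'])
d=shot('scene','s2');t=shot('top','t2')
cv2.imwrite('pics/s2b.png',np.hstack([cv2.resize(d['image'][:,:,::-1],(400,300)),cv2.resize(t['image'][:,:,::-1],(400,300))]))
for tilt in(0,.3,.6,1.05,1.2):
    psi=1.05;B=R.from_euler('xyz',[0,tilt,psi]);lip=np.array([.655,-.05,.20 if tilt<.5 else .185])
    o=lip-B.apply([.111,0,.023]);p,w=traypose(o,psi,tilt);print(tilt,np.round(p,3),np.round(w,3));go(p,w)
E
```

```text
clock: 9.1
position: [0.4264, -0.2329, 0.2895]
orientation: [2.518, -0.005, 2.621]
force: [1.1, 0.6, -6.5]
width: 0.0112
grip_force: 60.3
[-0.84272228  0.16705811  0.00591696  1.63771007  0.58548126 -0.38955964]
0 [ 0.548 -0.236  0.221] [2.618 0.    2.621]
d [-0.1082  0.0054  0.0894] w [ 0.1001 -0.0038 -0.0006]
0.3 [ 0.556 -0.222  0.283] [2.918 0.    2.621]
d [-0.108   0.0546  0.0478] w [ 4.001e-01 -3.900e-03 -1.000e-04]
0.6 [ 0.573 -0.194  0.323] [-3.065  0.     2.621]
d [-0.1079  0.1051  0.0348] w [ 7.001e-01 -3.900e-03  5.000e-04]
1.05 [ 0.611 -0.127  0.381] [-2.615  0.     2.621]
d [-0.1078  0.2012  0.0323] w [ 1.1501 -0.0038  0.0014]
1.2 [ 0.626 -0.101  0.392] [-2.465  0.     2.621]
d [-0.1078  0.2323  0.041 ] w [ 1.3001 -0.0038  0.0017]
```

View pics/s2b.png

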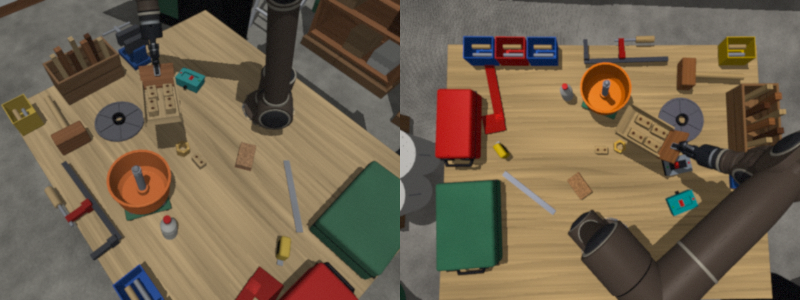

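```bash
python3 -m jog '[{"dx":-0.02,"dy":0.003,"dz":0,"wx":0.03,"wy":0,"wz":0,"claw":0.005},{"dx":-0.05,"dy":0.01,"dz":0.004,"wx":0.08,"wy":0,"wz":0,"claw":0.005},{"dx":-0.08,"dy":0.02,"dz":0.015,"wx":0.16,"wy":0,"wz":0,"claw":0.005},{"dx":-0.1,"dy":0.035,"dz":0.03,"wx":0.28,"wy":-0.004,"wz":0,"claw":0.005},{"dx":-0.108,"dy":0.0465,"dz":0.042,"wx":0.4,"wy":-0.004,"wz":0,"claw":0.005},{"dx":-0.108,"dy":0.062,"dz":0.038,"wx":0.5,"wy":-0.004,"wz":0,"claw":0.005},{"dx":-0.108,"dy":0.08,"dz":0.033,"wx":0.6,"wy":-0.004,"wz":0,"claw":0.005},{"dx":-0.108,"dy":0.097,"dz":0.029,"wx":0.7,"wy":-0.004,"wz":0,"claw":0.005},{"dx":-0.108,"dy":0.112,"dz":0.028,"wx":0.77,"wy":-0.004,"wz":0,"claw":0.005},{"dx":-0.108,"dy":0.127,"dz":0.027,"wx":0.85,"wy":-0.004,"wz":0,"claw":0.005},{"dx":-0.108,"dy":0.144,"dz":0.026,"wx":0.93,"wy":-0.004,"wz":0,"claw":0.005},{"dx":-0.108,"dy":0.16,"dz":0.026,"wx":1.0,"wy":-0.004,"wz":0,"claw":0.005},{"dx":-0.108,"dy":0.177,"dz":0.026,"wx":1.08,"wy":-0.004,"wz":0.001,"claw":0.005},{"dx":-0.108,"dy":0.193,"dz":0.0265,"wx":1.15,"wy":-0.004,"wz":0.001,"claw":0.005},{"dx":-0.108,"dy":0.193,"dz":0.0265,"wx":1.15,"wy":-0.004,"wz":0.001,"claw":0.005},{"dx":-0.108,"dy":0.193,"dz":0.0265,"wx":1.15,"wy":-0.004,"wz":0.001,"claw":0.005},{"dx":-0.108,"dy":0.193,"dz":0.0265,"wx":1.15,"wy":-0.004,"wz":0.001,"claw":0.005}]'; python3 - <<'E'
from h import *
s=r.get_state();print(s['q'])
d=shot('scene','s3');cv2.imwrite('pics/s3b.png',cv2.resize(d['image'][60:360,80:400,::-1],(640,600)))
E
```

```text
clock: 10.9
position: [0.5963, -0.1408, 0.3671]
orientation: [-2.626, 0.018, 2.63]
force: [0.6, -0.6, -5.3]
width: 0.0111
grip_force: 62.4
[-0.01716965  0.54154221  0.74420104  2.02116909 -0.45752881  0.55686915]
```

View pics/s3b.png

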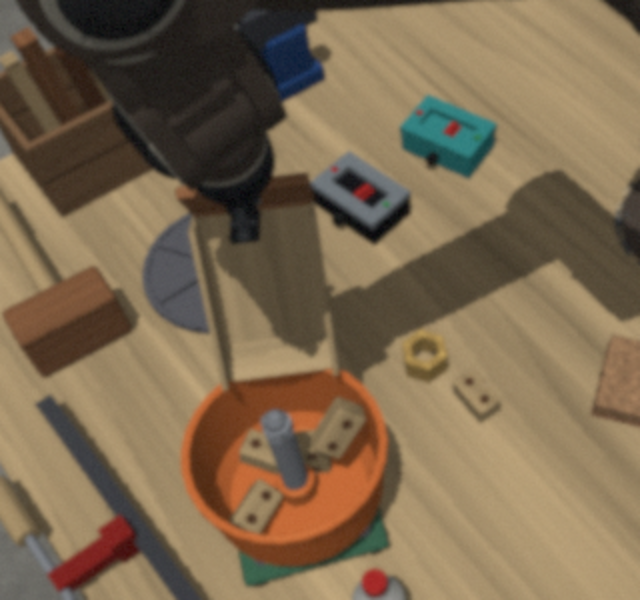

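All four blanks are in the bowl and the tray is empty. I'll take the tray back to where it started.

```bash
python3 - <<'E'
from h import *
psi=1.05
for lip,tilt in(([.63,-.085,.23],.7),([.60,-.1,.26],.3)):
    B=R.from_euler('xyz',[0,tilt,psi]);o=np.array(lip)-B.apply([.111,0,.023]);go(*traypose(o,psi,tilt))
go(*traypose([.48,-.14,.26],1.05,0));go(*traypose([.50,.20,.26],1.125,0))
E
```

```text
d [-0.0009 -0.0823  0.0276] w [-0.3394  0.0207  0.0019]
d [ 0.0191 -0.1283  0.1002] w [-0.7394  0.0202  0.0061]
d [ 0.104  -0.1081  0.1323] w [-1.0394  0.0195  0.0093]
d [ 0.2454  0.1571 -0.0211] w [-1.0397  0.0198 -0.0692]
```

```bash
python3 -m jog '[{"dx":0,"dy":-0.02,"dz":0.007,"wx":-0.08,"wy":0.005,"wz":0,"claw":0.005},{"dx":0,"dy":-0.05,"dz":0.017,"wx":-0.2,"wy":0.01,"wz":0,"claw":0.005},{"dx":0,"dy":-0.082,"dz":0.028,"wx":-0.34,"wy":0.02,"wz":0,"claw":0.005},{"dx":0.006,"dy":-0.098,"dz":0.05,"wx":-0.47,"wy":0.02,"wz":0.002,"claw":0.005},{"dx":0.012,"dy":-0.114,"dz":0.075,"wx":-0.6,"wy":0.02,"wz":0.004,"claw":0.005},{"dx":0.019,"dy":-0.128,"dz":0.1,"wx":-0.74,"wy":0.02,"wz":0.006,"claw":0.005},{"dx":0.047,"dy":-0.121,"dz":0.111,"wx":-0.84,"wy":0.02,"wz":0.007,"claw":0.005},{"dx":0.075,"dy":-0.115,"dz":0.121,"wx":-0.94,"wy":0.02,"wz":0.008,"claw":0.005},{"dx":0.104,"dy":-0.108,"dz":0.132,"wx":-1.04,"wy":0.02,"wz":0.009,"claw":0.005},{"dx":0.120,"dy":-0.078,"dz":0.115,"wx":-1.04,"wy":0.02,"wz":0,"claw":0.005},{"dx":0.136,"dy":-0.048,"dz":0.098,"wx":-1.04,"wy":0.02,"wz":-0.008,"claw":0.005},{"dx":0.152,"dy":-0.018,"dz":0.080,"wx":-1.04,"wy":0.02,"wz":-0.016,"claw":0.005},{"dx":0.168,"dy":0.012,"dz":0.062,"wx":-1.04,"wy":0.02,"wz":-0.025,"claw":0.005},{"dx":0.184,"dy":0.042,"dz":0.045,"wx":-1.04,"wy":0.02,"wz":-0.034,"claw":0.005},{"dx":0.2,"dy":0.072,"dz":0.028,"wx":-1.04,"wy":0.02,"wz":-0.043,"claw":0.005},{"dx":0.216,"dy":0.102,"dz":0.01,"wx":-1.04,"wy":0.02,"wz":-0.052,"claw":0.005},{"dx":0.231,"dy":0.13,"dz":-0.006,"wx":-1.04,"wy":0.02,"wz":-0.061,"claw":0.005},{"dx":0.245,"dy":0.157,"dz":-0.021,"wx":-1.04,"wy":0.02,"wz":-0.069,"claw":0.005},{"dx":0.245,"dy":0.157,"dz":-0.021,"wx":-1.04,"wy":0.02,"wz":-0.069,"claw":0.005},{"dx":0.245,"dy":0.157,"dz":-0.021,"wx":-1.04,"wy":0.02,"wz":-0.069,"claw":0.005}]'; python3 - <<'E'
from h import *
go(*traypose([.545,.29,.10],1.125,0));go(*traypose([.558,.3026,.0012],1.125,0))
E
```

```text
clock: 12.95
position: [0.455, 0.106, 0.3023]
orientation: [2.621, 0.0, 2.697]
force: [-0.7, 0.7, -5.1]
width: 0.011
grip_force: 62.5
d [-0.0019  0.0089  0.1881] w [-0.0032 -0.0002  0.0011]
d [-0.0082 -0.0255  0.2823] w [-0.0032 -0.0002  0.0011]
```

```bash
python3 -m jog '[{"dx":0,"dy":0.003,"dz":0.04,"wx":0,"wy":0,"wz":0,"claw":0.005},{"dx":-0.001,"dy":0.006,"dz":0.08,"wx":0,"wy":0,"wz":0,"claw":0.005},{"dx":-0.001,"dy":0.009,"dz":0.12,"wx":0,"wy":0,"wz":0,"claw":0.005},{"dx":-0.002,"dy":0.009,"dz":0.16,"wx":0,"wy":0,"wz":0,"claw":0.005},{"dx":-0.002,"dy":0.009,"dz":0.188,"wx":0,"wy":0,"wz":0,"claw":0.005},{"dx":-0.004,"dy":-0.001,"dz":0.216,"wx":0,"wy":0,"wz":0,"claw":0.005},{"dx":-0.006,"dy":-0.011,"dz":0.244,"wx":0,"wy":0,"wz":0,"claw":0.005},{"dx":-0.007,"dy":-0.019,"dz":0.266,"wx":0,"wy":0,"wz":0,"claw":0.005},{"dx":-0.008,"dy":-0.0235,"dz":0.278,"wx":0,"wy":0,"wz":0,"claw":0.005},{"dx":-0.008,"dy":-0.0245,"dz":0.281,"wx":0,"wy":0,"wz":0,"claw":0.005},{"dx":-0.008,"dy":-0.0245,"dz":0.281,"wx":0,"wy":0,"wz":0,"claw":0.005}]'; python3 - <<'E'
from h import *
s=r.get_state();P=cloud(shot('scene','s4'))
psi=1.125;ex=np.array([np.cos(psi),np.sin(psi)])
B=P.reshape(-1,3);l=(B[:,:2]-[.558,.3026])
a=l@ex;b=l@np.array([-ex[1],ex[0]])
for lo,hi in((-.07,-.03),(-.03,.03),(.03,.07),(.09,.11)):
    k=(a>lo)&(a<hi)&(abs(b)<.045);print(lo,k.sum(),np.nanmedian(B[k,2]))
E
```

```text
clock: 14.05
position: [0.5148, 0.2089, 0.0464]
orientation: [2.62, -0.001, 2.694]
force: [0.8, -1.4, -5.2]
width: 0.0112
grip_force: 62.4
-0.07 666 0.007018527209315173
-0.03 1048 0.006582439177025612
0.03 756 0.006379444040725546
0.09 383 0.018838208631589914
```

```bash
python3 -m jog '[{"dx":0,"dy":-0.001,"dz":0.0015,"wx":0,"wy":0,"wz":0,"claw":0.005},{"dx":0,"dy":-0.001,"dz":0.0015,"wx":0,"wy":0,"wz":0,"claw":0.03},{"dx":0,"dy":-0.001,"dz":0.0015,"wx":0,"wy":0,"wz":0,"claw":0.06},{"dx":0,"dy":-0.001,"dz":0.0015,"wx":0,"wy":0,"wz":0,"claw":0.06},{"dx":0,"dy":-0.001,"dz":0.0015,"wx":0,"wy":0,"wz":0,"claw":0.06},{"dx":0,"dy":0,"dz":-0.03,"wx":0,"wy":0,"wz":0,"claw":0.06},{"dx":0,"dy":0,"dz":-0.08,"wx":0,"wy":0,"wz":0,"claw":0.06},{"dx":0,"dy":0,"dz":-0.13,"wx":0,"wy":0,"wz":0,"claw":0.06},{"dx":0,"dy":0,"dz":-0.16,"wx":0,"wy":0,"wz":0,"claw":0.06},{"dx":0,"dy":0,"dz":-0.16,"wx":0,"wy":0,"wz":0,"claw":0.06}]'; python3 - <<'E'
from h import *
s=r.get_state();print(s['q'])
d=shot('top','t5')
P=cloud(d)
v,u=np.mgrid[0:480,0:640]
im=d['image'];cv2.imwrite('pics/t5b.png',cv2.resize(im[120:330,230:490,::-1],(780,630)[:1]+(600,)))
m=(np.hypot(u-322,v-240)<14)&(P[...,2]>.018)&(P[...,2]<.036);q=P[m]
n=cv2.minAreaRect((q[:,:2]*1000).astype(np.float32));print('B1',n,q.mean(0))
m=(np.hypot(u-352,v-234)<16)&(P[...,2]>.025)&(P[...,2]<.042);q=P[m];print('nut',q.mean(0),cv2.minEnclosingCircle((q[:,:2]*1000).astype(np.float32)))
E
```

```text
clock: 15.1
position: [0.4823, 0.1374, 0.1903]
orientation: [2.615, 0.006, 2.695]
force: [0.6, -0.0, -0.2]
width: 0.0599
grip_force: 0.0
[ 0.01024823 -0.13596318 -0.48790081  0.96251808  0.46492486  0.51642294]
B1 ((0.0, 0.0), (0.0, 0.0), 0.0) [nan nan nan]
nut [nan nan nan] ((0.0, 0.0), 0.0)<stdin>:8: RuntimeWarning: Mean of empty slice.
  ret = um.true_divide(
<stdin>:9: RuntimeWarning: Mean of empty slice.
```

View pics/t5b.png

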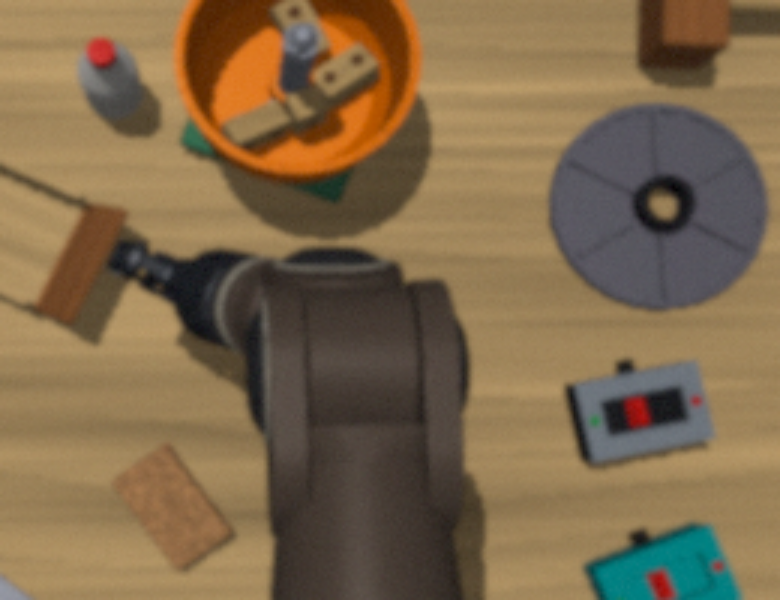

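The tray is standing back in its place and the bowl shows all four blanks around the stud. Next is B1: I'll hover over it and measure with the wrist camera.

```bash
python3 - <<'E'
from h import *
go([.38,.02,.26],[np.pi,0,np.pi/2])
E
```

```text
d [ 0.0405 -0.0937 -0.138 ] w [ 0.4699 -0.2915  1.0983]
```

```bash
python3 -m jog '[{"dx":0.04,"dy":-0.094,"dz":-0.138,"wx":0.47,"wy":-0.29,"wz":1.1,"claw":0.07},{"dx":0.04,"dy":-0.094,"dz":-0.138,"wx":0.47,"wy":-0.29,"wz":1.1,"claw":0.07},{"dx":0.04,"dy":-0.094,"dz":-0.138,"wx":0.47,"wy":-0.29,"wz":1.1,"claw":0.07},{"dx":0.04,"dy":-0.094,"dz":-0.138,"wx":0.47,"wy":-0.29,"wz":1.1,"claw":0.07},{"dx":0.04,"dy":-0.094,"dz":-0.138,"wx":0.47,"wy":-0.29,"wz":1.1,"claw":0.07},{"dx":0.04,"dy":-0.094,"dz":-0.138,"wx":0.47,"wy":-0.29,"wz":1.1,"claw":0.07},{"dx":0.04,"dy":-0.094,"dz":-0.138,"wx":0.47,"wy":-0.29,"wz":1.1,"claw":0.07},{"dx":0.04,"dy":-0.094,"dz":-0.138,"wx":0.47,"wy":-0.29,"wz":1.1,"claw":0.07},{"dx":0.04,"dy":-0.094,"dz":-0.138,"wx":0.47,"wy":-0.29,"wz":1.1,"claw":0.07},{"dx":0.04,"dy":-0.094,"dz":-0.138,"wx":0.47,"wy":-0.29,"wz":1.1,"claw":0.07},{"dx":0.04,"dy":-0.094,"dz":-0.138,"wx":0.47,"wy":-0.29,"wz":1.1,"claw":0.07}]'; cat >> h.py <<'E'
def blobs(d,zlo,zhi,box):
    """connected regions in a height band inside box x0,x1,y0,y1: centre, rectangle in mm"""
    P=cloud(d);m=(P[...,2]>zlo)&(P[...,2]<zhi)&(P[...,0]>box[0])&(P[...,0]<box[1])&(P[...,1]>box[2])&(P[...,1]<box[3])
    n,l,st,c=cv2.connectedComponentsWithStats(m.astype(np.uint8))
    for i in range(1,n):
        if st[i,4]<60: continue
        q=P[l==i];rc=cv2.minAreaRect((q[:,:2]*1000).astype(np.float32));cc=cv2.minEnclosingCircle((q[:,:2]*1000).astype(np.float32))
        print('px',c[i].round(),'n',st[i,4],'mean',q.mean(0).round(4),'rect',np.round(rc[0],1),np.round(rc[1],1),round(rc[2],1),'circ',np.round(cc[0],1),round(cc[1],1))
E
python3 - <<'E'
from h import *
d=shot('wrist','w6');blobs(d,.022,.032,(.3,.6,-.15,.15));print();blobs(d,.029,.04,(.3,.6,-.15,.15))
print(r.get_state()['q'])
E
```

```text
clock: 16.25
position: [0.3794, 0.0203, 0.2567]
orientation: [-3.134, -0.001, 1.573]
force: [0.1, -0.2, -0.4]
width: 0.07
grip_force: 0.0
px [243.  70.] n 1380 mean [0.3126 0.1321 0.0282] rect [315.9 128.8] [42.2 31.7] 90.0 circ [309.9 128.7] 23.0
px [381. 196.] n 2352 mean [0.4347 0.0244 0.0283] rect [435.3  23.3] [59.8 34.2] 87.9 circ [435.3  23.5] 32.8
px [543. 245.] n 782 mean [ 0.5924 -0.023   0.024 ] rect [589.5 -16.6] [62.2 21.4] 89.1 circ [599.6 -16.8] 31.1
px [382. 265.] n 192 mean [ 0.4392 -0.0429  0.0273] rect [438.6 -43.3] [53.6 15.6] 31.7 circ [442.6 -49.7] 26.8
px [398. 296.] n 167 mean [ 0.4559 -0.0755  0.027 ] rect [452.5 -72.5] [36.5 16.2] 6.4 circ [451.6 -65. ] 18.2

px [383. 213.] n 84 mean [0.4372 0.0085 0.0295] rect [437.4   7.7] [16.7 12.2] 4.2 circ [437.6   6.9] 8.9
px [394. 286.] n 1752 mean [ 0.4501 -0.062   0.0342] rect [450.9 -63.3] [54.  61.8] 31.8 circ [450.9 -63.2] 31.0
[ 0.05169917 -0.14063797 -0.24756614  1.47081978  0.00176245  1.62132175]
```

```bash
python3 - <<'E'
from h import *
go([.435,.0237,.08],[np.pi,0,1.536]);go([.435,.0237,.006],[np.pi,0,1.536])
E
```

```text
d [0.0032 0.057  0.1766] w [-0.0071 -0.0013  0.036 ]
d [0.0031 0.0575 0.2506] w [-0.0071 -0.0013  0.036 ]
```

```bash
python3 -m jog '[{"dx":0.003,"dy":0.04,"dz":0.03,"wx":-0.007,"wy":0,"wz":0.036,"claw":0.06},{"dx":0.003,"dy":0.057,"dz":0.07,"wx":-0.007,"wy":0,"wz":0.036,"claw":0.06},{"dx":0.003,"dy":0.057,"dz":0.12,"wx":-0.007,"wy":0,"wz":0.036,"claw":0.06},{"dx":0.003,"dy":0.057,"dz":0.17,"wx":-0.007,"wy":0,"wz":0.036,"claw":0.06},{"dx":0.003,"dy":0.0575,"dz":0.21,"wx":-0.007,"wy":0,"wz":0.036,"claw":0.06},{"dx":0.003,"dy":0.0575,"dz":0.235,"wx":-0.007,"wy":0,"wz":0.036,"claw":0.06},{"dx":0.003,"dy":0.0575,"dz":0.249,"wx":-0.007,"wy":0,"wz":0.036,"claw":0.06},{"dx":0.003,"dy":0.0575,"dz":0.249,"wx":-0.007,"wy":0,"wz":0.036,"claw":0.06},{"dx":0.003,"dy":0.0575,"dz":0.249,"wx":-0.007,"wy":0,"wz":0.036,"claw":0.02},{"dx":0.003,"dy":0.0575,"dz":0.249,"wx":-0.007,"wy":0,"wz":0.036,"claw":0.02},{"dx":0.003,"dy":0.0575,"dz":0.249,"wx":-0.007,"wy":0,"wz":0.036,"claw":0.02},{"dx":0.003,"dy":0.0575,"dz":0.249,"wx":-0.007,"wy":0,"wz":0.036,"claw":0.02},{"dx":0.003,"dy":0.0575,"dz":0.249,"wx":-0.007,"wy":0,"wz":0.036,"claw":0.02},{"dx":0.003,"dy":0.0575,"dz":0.22,"wx":-0.007,"wy":0,"wz":0.036,"claw":0.02},{"dx":0.003,"dy":0.0575,"dz":0.17,"wx":-0.007,"wy":0,"wz":0.036,"claw":0.02},{"dx":0.003,"dy":0.0575,"dz":0.12,"wx":-0.007,"wy":0,"wz":0.036,"claw":0.02},{"dx":0.003,"dy":0.0575,"dz":0.07,"wx":-0.007,"wy":0,"wz":0.036,"claw":0.02},{"dx":0.003,"dy":0.0575,"dz":0.0,"wx":-0.007,"wy":0,"wz":0.036,"claw":0.02},{"dx":0.003,"dy":0.0575,"dz":0.0,"wx":-0.007,"wy":0,"wz":0.036,"claw":0.02}]'; python3 - <<'E'
from h import *
go([.628,.045,.265],[np.pi,0,np.pi/2]);go([.628,.045,.19],[np.pi,0,np.pi/2])
E
```

```text
clock: 18.2
position: [0.4382, 0.023, 0.263]
orientation: [3.133, -0.002, 1.535]
force: [0.5, 0.1, -0.7]
width: 0.0329
grip_force: 59.9
d [ 0.0287  0.1889 -0.0005] w [ 0.0082 -0.0016 -0.0358]
d [0.0286 0.1882 0.0745] w [ 0.0082 -0.0016 -0.0358]
```

```bash
python3 -m jog '[{"dx":-0.003,"dy":0.03,"dz":0,"wx":0.008,"wy":0,"wz":-0.036,"claw":0.02},{"dx":-0.008,"dy":0.08,"dz":0,"wx":0.008,"wy":0,"wz":-0.036,"claw":0.02},{"dx":-0.012,"dy":0.13,"dz":0,"wx":0.008,"wy":0,"wz":-0.036,"claw":0.02},{"dx":-0.012,"dy":0.17,"dz":0,"wx":0.008,"wy":0,"wz":-0.036,"claw":0.02},{"dx":-0.012,"dy":0.186,"dz":0.01,"wx":0.008,"wy":0,"wz":-0.036,"claw":0.02},{"dx":-0.012,"dy":0.186,"dz":0.05,"wx":0.008,"wy":0,"wz":-0.036,"claw":0.02},{"dx":-0.012,"dy":0.186,"dz":0.085,"wx":0.008,"wy":0,"wz":-0.036,"claw":0.02},{"dx":-0.012,"dy":0.186,"dz":0.085,"wx":0.008,"wy":0,"wz":-0.036,"claw":0.02},{"dx":-0.012,"dy":0.186,"dz":0.085,"wx":0.008,"wy":0,"wz":-0.036,"claw":0.02},{"dx":-0.012,"dy":0.186,"dz":0.085,"wx":0.008,"wy":0,"wz":-0.036,"claw":0.045},{"dx":-0.012,"dy":0.186,"dz":0.085,"wx":0.008,"wy":0,"wz":-0.036,"claw":0.045},{"dx":-0.012,"dy":0.186,"dz":0.085,"wx":0.008,"wy":0,"wz":-0.036,"claw":0.045},{"dx":-0.012,"dy":0.186,"dz":0.05,"wx":0.008,"wy":0,"wz":-0.036,"claw":0.045},{"dx":-0.012,"dy":0.186,"dz":0,"wx":0.008,"wy":0,"wz":-0.036,"claw":0.045},{"dx":-0.012,"dy":0.14,"dz":0,"wx":0.008,"wy":0,"wz":-0.036,"claw":0.07},{"dx":-0.012,"dy":0.1,"dz":0,"wx":0.008,"wy":0,"wz":-0.036,"claw":0.07}]'; python3 - <<'E'
from h import *
s=r.get_state();print(s['q'])
d=shot('scene','s7');t=shot('top','t7')
cv2.imwrite('pics/s7b.png',np.hstack([cv2.resize(d['image'][120:420,60:380,::-1],(400,375)),cv2.resize(t['image'][60:360,200:520,::-1],(400,375))]))
E
```

```text
clock: 19.8
position: [0.5382, 0.0074, 0.2607]
orientation: [-3.141, -0.001, 1.571]
force: [-0.2, 0.2, -0.5]
width: 0.0697
grip_force: 0.0
[1.30621419e-02 1.54394296e-01 5.77994992e-02 1.47499995e+00
 1.32348317e-03 1.58384432e+00]
```

View pics/s7b.png

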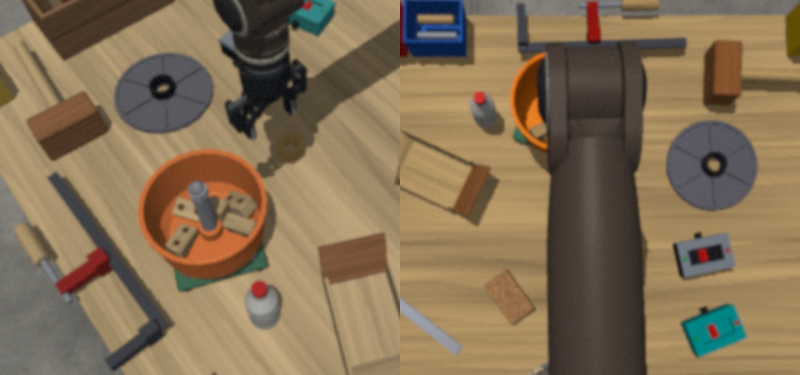

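B1 is in the bowl and everything sits below the rim. The lid and switchbox haven't moved. I'll measure the stud and rim with the wrist camera before fetching the lid.

```bash
python3 -m jog '[{"dx":0,"dy":0.04,"dz":-0.04,"wx":0,"wy":0,"wz":0,"claw":0.085},{"dx":-0.02,"dy":0.08,"dz":-0.09,"wx":0,"wy":0,"wz":0,"claw":0.085},{"dx":-0.04,"dy":0.11,"dz":-0.12,"wx":0,"wy":0,"wz":0,"claw":0.085},{"dx":-0.04,"dy":0.11,"dz":-0.12,"wx":0,"wy":0,"wz":0,"claw":0.085},{"dx":-0.04,"dy":0.11,"dz":-0.12,"wx":0,"wy":0,"wz":0,"claw":0.085},{"dx":-0.04,"dy":0.11,"dz":-0.12,"wx":0,"wy":0,"wz":0,"claw":0.085}]'; cat >> h.py <<'E'
def circ(q,rad=None):
    A=np.c_[2*q,np.ones(len(q))];s=np.linalg.lstsq(A,(q**2).sum(1),rcond=None)[0];return s[:2].round(4),round(float(np.sqrt(s[2]+s[:2]@s[:2])),4),len(q)
E
python3 - <<'E'
from h import *
print(r.get_state()['q'])
d=shot('wrist','w8');P=cloud(d);q=P.reshape(-1,3);rr=np.hypot(q[:,0]-.688,q[:,1]-.0075)
k=(abs(q[:,2]-.165)<.004)&(rr>.09)&(rr<.115);print('rim',circ(q[k,:2]),np.median(q[k,2]))
for lo,hi in((.185,.215),(.215,.221),(.221,.227),(.227,.235)):
    k=(q[:,2]>lo)&(q[:,2]<hi)&(rr<.03)
    if k.sum()>10: print(lo,k.sum(),circ(q[k,:2]),q[k].mean(0))
k=(rr<.105)&(rr>.03);print('max z inside',np.nanpercentile(q[k&(rr<.085),2],[50,99,99.9]))
E
```

```text
clock: 20.5
position: [0.6479, -0.0328, 0.3761]
orientation: [-3.134, -0.001, 1.571]
force: [-1.2, 0.3, -0.1]
width: 0.0851
grip_force: 0.0
[-5.10722931e-02  4.70635101e-01  7.53770639e-01  1.86113294e+00
  1.03619957e-03  1.51998920e+00]
rim (array([0.688 , 0.0067]), 0.1035, 9414) 0.16498129904548647
0.185 157 (array([0.6883, 0.0073]), 0.0141, 157) [0.68050049 0.01183511 0.20636183]
0.215 438 (array([0.6884, 0.0063]), 0.0134, 438) [0.6869622  0.00730217 0.21816404]
0.221 222 (array([0.6884, 0.0065]), 0.0121, 222) [0.68669307 0.00768086 0.2238817 ]
0.227 665 (array([0.688 , 0.0067]), 0.0072, 665) [0.68767723 0.00700057 0.23089261]
max z inside [0.44313898 0.47165778 0.47282301]
```

```bash
python3 -m jog '[{"dx":-0.05,"dy":-0.01,"dz":0.01,"wx":0,"wy":0,"wz":0,"claw":0.085},{"dx":-0.1,"dy":-0.03,"dz":0.03,"wx":0,"wy":0,"wz":0,"claw":0.085},{"dx":-0.15,"dy":-0.05,"dz":0.05,"wx":0,"wy":0,"wz":0,"claw":0.085},{"dx":-0.2,"dy":-0.07,"dz":0.07,"wx":0,"wy":0,"wz":0,"claw":0.085},{"dx":-0.24,"dy":-0.08,"dz":0.08,"wx":0,"wy":0,"wz":0,"claw":0.085},{"dx":-0.28,"dy":-0.08,"dz":0.08,"wx":0,"wy":0,"wz":0,"claw":0.085},{"dx":-0.32,"dy":-0.08,"dz":0.08,"wx":0,"wy":0,"wz":0,"claw":0.085},{"dx":-0.34,"dy":-0.08,"dz":0.08,"wx":0,"wy":0,"wz":0,"claw":0.085},{"dx":-0.34,"dy":-0.08,"dz":0.08,"wx":0,"wy":0,"wz":0,"claw":0.085},{"dx":-0.34,"dy":-0.08,"dz":0.08,"wx":0,"wy":0,"wz":0,"claw":0.085}]'; python3 - <<'E'
from h import *
d=shot('wrist','w9');P=cloud(d);q=P.reshape(-1,3)
c=np.array([.574,-.359])
for i in range(3):
    rr=np.hypot(*(q[:,:2]-c).T);k=(q[:,2]>.029)&(q[:,2]<.038)&(rr<.04);f=q[k,:2];c=np.array(cv2.minEnclosingCircle((f*1000).astype(np.float32))[0])/1000
print('hub',c,cv2.minEnclosingCircle((f*1000).astype(np.float32))[1],k.sum(),f.mean(0))
k=(q[:,2]>.004)&(q[:,2]<.012)&(rr<.13);e=cv2.minEnclosingCircle((q[k,:2]*1000).astype(np.float32));print('disc',e,k.sum())
# hole: hub annulus inner/outer edges by polar binning
a=np.arctan2(*(f-c).T[::-1]);rad=np.hypot(*(f-c).T);b=((a+np.pi)/(2*np.pi)*24).astype(int)%24
o=np.array([[np.percentile(rad[b==i],98),(i+.5)/24*2*np.pi-np.pi] for i in range(24) if (b==i).sum()>3]);print('outer',circ(c+o[:,:1]*np.c_[np.cos(o[:,1]),np.sin(o[:,1])]))
o=np.array([[np.percentile(rad[b==i],2),(i+.5)/24*2*np.pi-np.pi] for i in range(24) if (b==i).sum()>3]);print('inner',circ(c+o[:,:1]*np.c_[np.cos(o[:,1]),np.sin(o[:,1])]))
go([*c,.10],[np.pi,0,np.pi/2])
E
```

```text
clock: 21.55
position: [0.566, -0.3718, 0.2965]
orientation: [-3.134, -0.002, 1.571]
force: [1.0, 0.1, 0.9]
width: 0.0849
grip_force: 0.0
hub [ 0.57635901 -0.36172437] 27.898712158203125 1363 [ 0.57626575 -0.36112777]
disc ((576.3988647460938, -361.5386047363281), 109.80778503417969) 27155
outer (array([ 0.5763, -0.3616]), 0.0274, 24)
inner (array([ 0.5763, -0.3615]), 0.0185, 24)
d [0.0092 0.0115 0.1969] w [-0.0075 -0.0019  0.0009]
```

```bash
python3 -m jog '[{"dx":0.01,"dy":0.0105,"dz":0.04,"wx":-0.0075,"wy":-0.002,"wz":0,"claw":0.085},{"dx":0.01,"dy":0.0105,"dz":0.09,"wx":-0.0075,"wy":-0.002,"wz":0,"claw":0.085},{"dx":0.01,"dy":0.0105,"dz":0.14,"wx":-0.0075,"wy":-0.002,"wz":0,"claw":0.085},{"dx":0.01,"dy":0.0105,"dz":0.19,"wx":-0.0075,"wy":-0.002,"wz":0,"claw":0.085},{"dx":0.01,"dy":0.0105,"dz":0.22,"wx":-0.0075,"wy":-0.002,"wz":0,"claw":0.085},{"dx":0.01,"dy":0.0105,"dz":0.22,"wx":-0.0075,"wy":-0.002,"wz":0,"claw":0.085},{"dx":0.01,"dy":0.0105,"dz":0.22,"wx":-0.0075,"wy":-0.002,"wz":0,"claw":0.085}]'; python3 - <<'E'
from h import *
go([.5763,-.3616,.010],[np.pi,0,np.pi/2])
E
```

```text
clock: 22.3
position: [0.5759, -0.361, 0.078]
orientation: [3.141, 0.001, 1.573]
force: [0.4, 0.5, 0.7]
width: 0.0852
grip_force: 0.0
d [-0.0005  0.0003  0.068 ] w [0.0005 0.0008 0.0018]
```

```bash
python3 -m jog '[{"dx":-0.0005,"dy":0.0003,"dz":0.03,"wx":0,"wy":0,"wz":0,"claw":0.085},{"dx":-0.0005,"dy":0.0003,"dz":0.05,"wx":0,"wy":0,"wz":0,"claw":0.085},{"dx":-0.0005,"dy":0.0003,"dz":0.062,"wx":0,"wy":0,"wz":0,"claw":0.075},{"dx":-0.0005,"dy":0.0003,"dz":0.067,"wx":0,"wy":0,"wz":0,"claw":0.075},{"dx":-0.0005,"dy":0.0003,"dz":0.067,"wx":0,"wy":0,"wz":0,"claw":0.065},{"dx":-0.0005,"dy":0.0003,"dz":0.067,"wx":0,"wy":0,"wz":0,"claw":0.05},{"dx":-0.0005,"dy":0.0003,"dz":0.067,"wx":0,"wy":0,"wz":0,"claw":0.05},{"dx":-0.0005,"dy":0.0003,"dz":0.067,"wx":0,"wy":0,"wz":0,"claw":0.05},{"dx":-0.0005,"dy":0.0003,"dz":0.067,"wx":0,"wy":0,"wz":0,"claw":0.05}]'; python3 - <<'E'
from h import *
go([.5763,-.3616,.25],[np.pi,0,np.pi/2]);
E
```

```text
clock: 23.2
position: [0.577, -0.3635, 0.0121]
orientation: [3.139, 0.002, 1.571]
force: [-1.3, 1.3, 6.6]
width: 0.0541
grip_force: 63.6
d [ 0.0013 -0.     -0.2379] w [0.0028 0.0023 0.    ]
```

```bash
python3 -m jog '[{"dx":0,"dy":0,"dz":-0.02,"wx":0,"wy":0,"wz":0,"claw":0.045},{"dx":0,"dy":0,"dz":-0.06,"wx":0,"wy":0,"wz":0,"claw":0.045},{"dx":0,"dy":0,"dz":-0.11,"wx":0,"wy":0,"wz":0,"claw":0.045},{"dx":0,"dy":0,"dz":-0.16,"wx":0,"wy":0,"wz":0,"claw":0.045},{"dx":0,"dy":0,"dz":-0.21,"wx":0,"wy":0,"wz":0,"claw":0.045},{"dx":0,"dy":0,"dz":-0.26,"wx":0,"wy":0,"wz":0,"claw":0.045},{"dx":0.03,"dy":0,"dz":-0.285,"wx":0,"wy":0,"wz":0,"claw":0.045},{"dx":0.07,"dy":0.01,"dz":-0.29,"wx":0,"wy":0,"wz":0,"claw":0.045},{"dx":0.11,"dy":0.025,"dz":-0.29,"wx":0,"wy":0,"wz":0,"claw":0.045},{"dx":0.15,"dy":0.04,"dz":-0.29,"wx":0,"wy":0,"wz":0,"claw":0.045},{"dx":0.19,"dy":0.055,"dz":-0.29,"wx":0,"wy":0,"wz":0,"claw":0.045},{"dx":0.23,"dy":0.07,"dz":-0.29,"wx":0,"wy":0,"wz":0,"claw":0.045},{"dx":0.27,"dy":0.08,"dz":-0.29,"wx":0,"wy":0,"wz":0,"claw":0.045},{"dx":0.31,"dy":0.095,"dz":-0.29,"wx":0,"wy":0,"wz":0,"claw":0.045},{"dx":0.34,"dy":0.105,"dz":-0.29,"wx":0,"wy":0,"wz":0,"claw":0.045},{"dx":0.36,"dy":0.11,"dz":-0.29,"wx":0,"wy":0,"wz":0,"claw":0.045},{"dx":0.368,"dy":0.111,"dz":-0.29,"wx":0,"wy":0,"wz":0,"claw":0.045},{"dx":0.368,"dy":0.111,"dz":-0.29,"wx":0,"wy":0,"wz":0,"claw":0.045},{"dx":0.368,"dy":0.111,"dz":-0.29,"wx":0,"wy":0,"wz":0,"claw":0.045}]'; python3 - <<'E'
from h import *
s=r.get_state();print(s['q'])
d=shot('wrist','w10');P=cloud(d);q=P.reshape(-1,3);x=s['position']
rr=np.hypot(q[:,0]-x[0],q[:,1]-x[1])
k=(abs(q[:,2]-(x[2]-.0041))<.006)&(rr<.13)&(rr>.04);print('disc z',np.median(q[k,2]),k.sum())
A=np.c_[q[k][:,:2]-x[:2],np.ones(k.sum())];print('tilt',np.linalg.lstsq(A,q[k,2],rcond=None)[0])
k2=k&(rr>.1);b=q[k]
a=np.arctan2(b[:,1]-x[1],b[:,0]-x[0]);o=[]
for i in range(72):
    m=abs(a-(-np.pi+(i+.5)*np.pi/36))<np.pi/72
    if m.sum()>20:
        j=b[m];e=j[np.argmax(np.hypot(*(j[:,:2]-x[:2]).T))];o.append(e[:2])
o=np.array(o);o=o[np.hypot(*(o-x[:2]).T)>.102];print('lid edge',circ(o),'tcp',x[:2])
cv2.imwrite('pics/w10.png',d['image'][:,:,::-1])
E
```

```text
clock: 25.1
position: [0.6866, 0.004, 0.2998]
orientation: [3.141, 0.001, 1.57]
force: [0.6, 0.4, -2.4]
width: 0.0541
grip_force: 64.4
[ 6.45153748e-03  4.83250895e-01  5.94780774e-01  1.68191724e+00
 -1.46002128e-03  1.57822113e+00]
disc z 0.29633743650374983 144192
tilt [-0.00146039  0.00221796  0.2967265 ]
lid edge (array([0.6862, 0.0063]), 0.1081, 50) tcp [0.68662932 0.00399843]
```

View pics/w10.png

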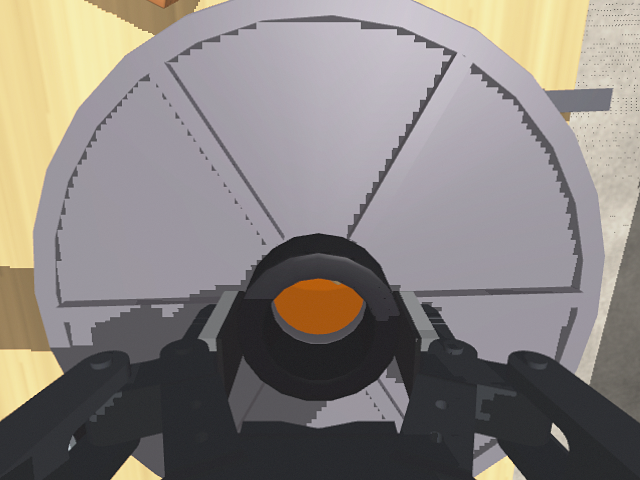

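The wrist view shows the lid held level, with its hole over the bowl around (318,305). Its centre is about 2 mm from the stud, so I'll correct that and lower it.

```bash
python3 -m jog '[{"dx":0.0005,"dy":0.002,"dz":0,"wx":0,"wy":0,"wz":0,"claw":0.045},{"dx":0.0005,"dy":0.002,"dz":0.02,"wx":0,"wy":0,"wz":0,"claw":0.045},{"dx":0.0005,"dy":0.002,"dz":0.04,"wx":0,"wy":0,"wz":0,"claw":0.045},{"dx":0.0005,"dy":0.002,"dz":0.06,"wx":0,"wy":0,"wz":0,"claw":0.045},{"dx":0.0005,"dy":0.002,"dz":0.075,"wx":0,"wy":0,"wz":0,"claw":0.045},{"dx":0.0005,"dy":0.002,"dz":0.09,"wx":0,"wy":0,"wz":0,"claw":0.045},{"dx":0.0005,"dy":0.002,"dz":0.1,"wx":0,"wy":0,"wz":0,"claw":0.045},{"dx":0.0005,"dy":0.002,"dz":0.105,"wx":0,"wy":0,"wz":0,"claw":0.045},{"dx":0.0005,"dy":0.002,"dz":0.105,"wx":0,"wy":0,"wz":0,"claw":0.045}]'
```

```text
clock: 26.05
position: [0.6887, 0.0052, 0.1941]
orientation: [-3.141, 0.001, 1.57]
force: [-0.3, 0.3, -2.9]
width: 0.0539
grip_force: 64.4
```

```bash
python3 -m jog '[{"dx":0,"dy":0,"dz":0.006,"wx":0,"wy":0,"wz":0,"claw":0.045},{"dx":0,"dy":0,"dz":0.012,"wx":0,"wy":0,"wz":0,"claw":0.045},{"dx":0,"dy":0,"dz":0.016,"wx":0,"wy":0,"wz":0,"claw":0.045},{"dx":0,"dy":0,"dz":0.0175,"wx":0,"wy":0,"wz":0,"claw":0.045},{"dx":0,"dy":0,"dz":0.0175,"wx":0,"wy":0,"wz":0,"claw":0.045}]'
```

```text
clock: 26.55
position: [0.6889, 0.0057, 0.1775]
orientation: [3.141, 0.001, 1.571]
force: [-0.4, 0.6, -0.8]
width: 0.054
grip_force: 64.7
```

```bash
python3 -m jog '[{"dx":0,"dy":0,"dz":0.001,"wx":0,"wy":0,"wz":0,"claw":0.07},{"dx":0,"dy":0,"dz":0.001,"wx":0,"wy":0,"wz":0,"claw":0.08},{"dx":0,"dy":0,"dz":0.001,"wx":0,"wy":0,"wz":0,"claw":0.08},{"dx":0,"dy":0,"dz":0.001,"wx":0,"wy":0,"wz":0,"claw":0.08},{"dx":0,"dy":0,"dz":-0.03,"wx":0,"wy":0,"wz":0,"claw":0.08},{"dx":0,"dy":0,"dz":-0.08,"wx":0,"wy":0,"wz":0,"claw":0.08},{"dx":0,"dy":0,"dz":-0.13,"wx":0,"wy":0,"wz":0,"claw":0.08},{"dx":0,"dy":0,"dz":-0.18,"wx":0,"wy":0,"wz":0,"claw":0.08},{"dx":-0.03,"dy":-0.03,"dz":-0.18,"wx":0,"wy":0,"wz":0,"claw":0.08},{"dx":-0.03,"dy":-0.03,"dz":-0.18,"wx":0,"wy":0,"wz":0,"claw":0.08}]'; python3 - <<'E'
from h import *
s=r.get_state();print(s['q'])
d=shot('wrist','w11');P=cloud(d);q=P.reshape(-1,3)
rr=np.hypot(q[:,0]-.6882,q[:,1]-.0067)
k=(abs(q[:,2]-.173)<.008)&(rr<.115)&(rr>.035);A=np.c_[q[k][:,:2]-[.6882,.0067],np.ones(k.sum())];print('disc plane',np.linalg.lstsq(A,q[k,2],rcond=None)[0],circ(cv2.convexHull((q[k,:2]).astype(np.float32)).reshape(-1,2)))
k=(abs(q[:,2]-.198)<.004)&(rr<.04);print('hub',q[k].mean(0),cv2.minEnclosingCircle((q[k,:2]*1000).astype(np.float32)))
k=(q[:,2]>.222)&(q[:,2]<.24)&(rr<.025);print('stud',circ(q[k,:2]),q[k,:2].mean(0))
E
```

```text
clock: 27.55
position: [0.6595, -0.0265, 0.3593]
orientation: [3.137, 0.002, 1.569]
force: [0.7, 0.4, -0.8]
width: 0.08
grip_force: 0.0
[-0.03928367  0.46576175  0.70563718  1.80617816 -0.00194017  1.53357641]
disc plane [-0.00083738 -0.0003909   0.17463931] (array([0.6882, 0.008 ]), 0.109, 68)
hub [0.68794559 0.00901336 0.19851552] ((688.5712890625, 7.439785480499268), 27.803983688354492)
stud (array([0.6879, 0.0069]), 0.0081, 887) [0.68755732 0.00731818]
```

```bash
python3 - <<'E'
from h import *
go([.46,-.063,.27],[np.pi,0,np.radians(181.8)])
E
```

```text
d [-0.0379 -0.1993  0.0875] w [ 7.000e-04  2.200e-03 -1.604e+00]
```

```bash
python3 -m jog '[{"dx":-0.01,"dy":-0.04,"dz":0,"wx":0,"wy":0.002,"wz":-0.15,"claw":0.085},{"dx":-0.02,"dy":-0.09,"dz":0,"wx":0,"wy":0.002,"wz":-0.3,"claw":0.085},{"dx":-0.03,"dy":-0.14,"dz":0.03,"wx":0,"wy":0.002,"wz":-0.45,"claw":0.085},{"dx":-0.038,"dy":-0.18,"dz":0.06,"wx":0,"wy":0.002,"wz":-0.6,"claw":0.085},{"dx":-0.038,"dy":-0.199,"dz":0.0875,"wx":0,"wy":0.002,"wz":-0.75,"claw":0.085},{"dx":-0.038,"dy":-0.199,"dz":0.0875,"wx":0,"wy":0.002,"wz":-0.9,"claw":0.085},{"dx":-0.038,"dy":-0.199,"dz":0.0875,"wx":0,"wy":0.002,"wz":-1.05,"claw":0.085},{"dx":-0.038,"dy":-0.199,"dz":0.0875,"wx":0,"wy":0.002,"wz":-1.2,"claw":0.085},{"dx":-0.038,"dy":-0.199,"dz":0.0875,"wx":0,"wy":0.002,"wz":-1.35,"claw":0.085},{"dx":-0.038,"dy":-0.199,"dz":0.0875,"wx":0,"wy":0.002,"wz":-1.5,"claw":0.085},{"dx":-0.038,"dy":-0.199,"dz":0.0875,"wx":0,"wy":0.002,"wz":-1.604,"claw":0.085},{"dx":-0.038,"dy":-0.199,"dz":0.0875,"wx":0,"wy":0.002,"wz":-1.604,"claw":0.085},{"dx":-0.038,"dy":-0.199,"dz":0.0875,"wx":0,"wy":0.002,"wz":-1.604,"claw":0.085}]'; python3 - <<'E'
from h import *
print(r.get_state()['q'])
d=shot('wrist','w12');blobs(d,.029,.04,(.35,.55,-.17,.05));blobs(d,.02,.04,(.35,.55,-.17,.05))
E
```

```text
clock: 28.9
position: [0.4595, -0.0619, 0.2691]
orientation: [3.141, -0.002, -3.11]
force: [-0.6, 0.7, 0.4]
width: 0.0852
grip_force: 0.0
[-1.34251905e-01  1.44556676e-02 -7.73370100e-02  1.48079106e+00
  4.24946947e-04 -1.65389771e-01]
px [317. 190.] n 1871 mean [ 0.4503 -0.0628  0.0343] rect [450.8 -63. ] [60.8 54.2] 62.0 circ [450.8 -63.2] 31.0
px [317. 190.] n 1991 mean [ 0.4503 -0.0629  0.0338] rect [450.7 -63.2] [61.3 54.3] 62.0 circ [450.8 -63.1] 31.1
```

```bash
python3 - <<'E'
from h import *
go([.4507,-.0631,.06],[np.pi,0,np.radians(182)]);go([.4507,-.0631,.008],[np.pi,0,np.radians(182)])
E
```

```text
d [ 0.0086 -0.001   0.2092] w [ 0.0007 -0.0016 -0.0034]
d [ 0.0085 -0.001   0.2612] w [ 0.0007 -0.0016 -0.0034]
```

```bash
python3 -m jog '[{"dx":0.0085,"dy":-0.001,"dz":0.05,"wx":0,"wy":-0.0016,"wz":-0.003,"claw":0.08},{"dx":0.0085,"dy":-0.001,"dz":0.1,"wx":0,"wy":-0.0016,"wz":-0.003,"claw":0.08},{"dx":0.0085,"dy":-0.001,"dz":0.15,"wx":0,"wy":-0.0016,"wz":-0.003,"claw":0.08},{"dx":0.0085,"dy":-0.001,"dz":0.2,"wx":0,"wy":-0.0016,"wz":-0.003,"claw":0.08},{"dx":0.0085,"dy":-0.001,"dz":0.23,"wx":0,"wy":-0.0016,"wz":-0.003,"claw":0.08},{"dx":0.0085,"dy":-0.001,"dz":0.25,"wx":0,"wy":-0.0016,"wz":-0.003,"claw":0.08},{"dx":0.0085,"dy":-0.001,"dz":0.26,"wx":0,"wy":-0.0016,"wz":-0.003,"claw":0.08},{"dx":0.0085,"dy":-0.001,"dz":0.26,"wx":0,"wy":-0.0016,"wz":-0.003,"claw":0.08},{"dx":0.0085,"dy":-0.001,"dz":0.26,"wx":0,"wy":-0.0016,"wz":-0.003,"claw":0.06},{"dx":0.0085,"dy":-0.001,"dz":0.26,"wx":0,"wy":-0.0016,"wz":-0.003,"claw":0.045},{"dx":0.0085,"dy":-0.001,"dz":0.26,"wx":0,"wy":-0.0016,"wz":-0.003,"claw":0.045},{"dx":0.0085,"dy":-0.001,"dz":0.26,"wx":0,"wy":-0.0016,"wz":-0.003,"claw":0.045},{"dx":0.0085,"dy":-0.001,"dz":0.26,"wx":0,"wy":-0.0016,"wz":-0.003,"claw":0.045}]'; python3 - <<'E'
from h import *
s=r.get_state();n=np.array([.4507,-.0631,0]);A=R.from_euler('xyz',s['orientation']);print('nut in tool',A.inv().apply(n-s['position']))
E
```

```text
clock: 30.25
position: [0.4526, -0.0635, 0.0113]
orientation: [3.141, 0.004, -3.105]
force: [-1.5, 1.9, 7.1]
width: 0.0526
grip_force: 64.3
nut in tool [0.00191951 0.00048931 0.01126657]
```

```bash
python3 - <<'E'
from h import *
go([.690,.0069,.29],[np.pi,0,np.radians(182)])
E
python3 -m jog '[{"dx":0,"dy":0,"dz":-0.03,"wx":0,"wy":0,"wz":0,"claw":0.045},{"dx":0,"dy":0,"dz":-0.07,"wx":0,"wy":0,"wz":0,"claw":0.045},{"dx":0,"dy":0,"dz":-0.12,"wx":0,"wy":0,"wz":0,"claw":0.045},{"dx":0,"dy":0,"dz":-0.17,"wx":0,"wy":0,"wz":0,"claw":0.045},{"dx":0,"dy":0,"dz":-0.22,"wx":0,"wy":0,"wz":0,"claw":0.045},{"dx":0,"dy":0,"dz":-0.265,"wx":0,"wy":0,"wz":0,"claw":0.045},{"dx":-0.03,"dy":0.01,"dz":-0.285,"wx":0,"wy":0,"wz":0,"claw":0.045},{"dx":-0.07,"dy":0.02,"dz":-0.285,"wx":0,"wy":0,"wz":0,"claw":0.045},{"dx":-0.12,"dy":0.03,"dz":-0.285,"wx":0,"wy":0,"wz":0,"claw":0.045},{"dx":-0.17,"dy":0.045,"dz":-0.285,"wx":0,"wy":0,"wz":0,"claw":0.045},{"dx":-0.21,"dy":0.055,"dz":-0.285,"wx":0,"wy":0,"wz":0,"claw":0.045},{"dx":-0.225,"dy":0.06,"dz":-0.285,"wx":0,"wy":0,"wz":0,"claw":0.045},{"dx":-0.225,"dy":0.06,"dz":-0.285,"wx":0,"wy":0,"wz":0,"claw":0.045},{"dx":-0.225,"dy":0.06,"dz":-0.285,"wx":0,"wy":0,"wz":0,"claw":0.045}]';python3 - <<'E'
from h import *
s=r.get_state();print(s['q'])
go([.690,.0069,.285],[np.pi,0,np.radians(182)])
d=shot('wrist','w13');P=cloud(d);q=P.reshape(-1,3);x=s['position'];rr=np.hypot(q[:,0]-x[0],q[:,1]-x[1])
k=(abs(q[:,2]-(x[2]+.0227))<.004)&(rr<.033);print(k.sum(),'nut top',q[k].mean(0),cv2.minEnclosingCircle((q[k,:2]*1000).astype(np.float32)),'tcp',x)
cv2.imwrite('pics/w13.png',d['image'][:,:,::-1])
E
```

```text
d [-0.2409  0.0619 -0.2778] w [0.0002 0.0039 0.0013]
clock: 31.65
position: [0.6734, 0.0045, 0.2943]
orientation: [3.141, -0.001, -3.105]
force: [0.0, -0.1, -2.4]
width: 0.0529
grip_force: 64.4
[ 6.63337983e-03  4.48302525e-01  5.28371521e-01  1.65149424e+00
  2.59138262e-04 -2.98165345e-02]
d [-0.0166  0.0017  0.0093] w [ 0.0003 -0.0006  0.0015]
15012 nut top [0.67007945 0.00456364 0.31711258] ((671.3794555664062, 4.478270530700684), 32.29289627075195) tcp [0.67343974 0.00454382 0.29427807]
```

View pics/w13.png

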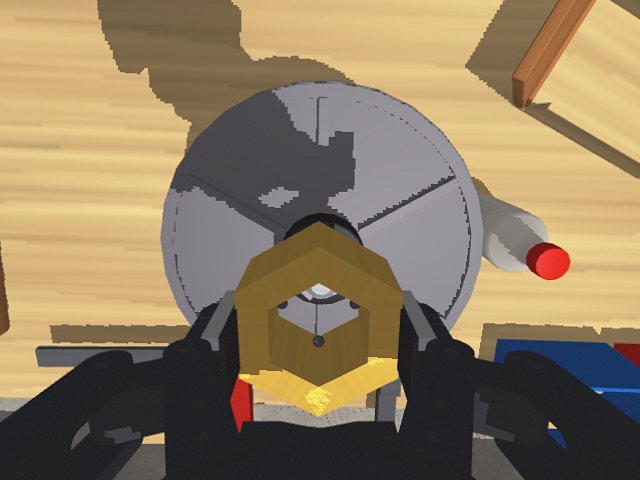

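The wrist view shows the nut held squarely with the stud tip visible through its bore at (318,290). I'll centre it and lower it.

```bash
python3 -m jog '[{"dx":-0.0166,"dy":0.0018,"dz":0,"wx":0,"wy":0,"wz":0.0015,"claw":0.045},{"dx":-0.0166,"dy":0.0018,"dz":0,"wx":0,"wy":0,"wz":0.0015,"claw":0.045},{"dx":-0.0166,"dy":0.0018,"dz":0.03,"wx":0,"wy":0,"wz":0.0015,"claw":0.045},{"dx":-0.0166,"dy":0.0018,"dz":0.045,"wx":0,"wy":0,"wz":0.0015,"claw":0.045},{"dx":-0.0166,"dy":0.0018,"dz":0.055,"wx":0,"wy":0,"wz":0.0015,"claw":0.045},{"dx":-0.0166,"dy":0.0018,"dz":0.06,"wx":0,"wy":0,"wz":0.0015,"claw":0.045},{"dx":-0.0166,"dy":0.0018,"dz":0.06,"wx":0,"wy":0,"wz":0.0015,"claw":0.045},{"dx":-0.0166,"dy":0.0018,"dz":0.06,"wx":0,"wy":0,"wz":0.0015,"claw":0.045}]'; python3 -m jog '[{"dx":0,"dy":0,"dz":0.003,"wx":0,"wy":0,"wz":0,"claw":0.045},{"dx":0,"dy":0,"dz":0.005,"wx":0,"wy":0,"wz":0,"claw":0.045},{"dx":0,"dy":0,"dz":0.005,"wx":0,"wy":0,"wz":0,"claw":0.045}]'
```

```text
clock: 32.5
position: [0.6903, 0.0069, 0.2359]
orientation: [3.141, 0.002, -3.107]
force: [-1.1, 0.0, -1.9]
width: 0.0526
grip_force: 64.3
clock: 32.8
position: [0.6903, 0.007, 0.2295]
orientation: [3.141, 0.0, -3.107]
force: [-0.1, 0.4, -2.0]
width: 0.0531
grip_force: 64.3
```

```bash
for i in 1; do python3 -m jog '[{"dx":0,"dy":0,"dz":0.002,"wx":0,"wy":0,"wz":0,"claw":0.045},{"dx":0,"dy":0,"dz":0.0025,"wx":0,"wy":0,"wz":0,"claw":0.045}]' | grep -E "pos|force"; done; python3 -m jog '[{"dx":0,"dy":0,"dz":0.002,"wx":0,"wy":0,"wz":0,"claw":0.045},{"dx":0,"dy":0,"dz":0.002,"wx":0,"wy":0,"wz":0,"claw":0.045}]' | grep -E "pos|force";python3 -m jog '[{"dx":0,"dy":0,"dz":0.0015,"wx":0,"wy":0,"wz":0,"claw":0.045},{"dx":0,"dy":0,"dz":0.0015,"wx":0,"wy":0,"wz":0,"claw":0.045}]' | grep -E "pos|force"
```

```text
position: [0.6903, 0.007, 0.227]
force: [-1.1, 0.4, -2.2]
grip_force: 64.3
position: [0.6902, 0.007, 0.2248]
force: [-0.4, -0.6, -2.2]
grip_force: 64.3
position: [0.6903, 0.007, 0.2243]
force: [-0.3, 0.5, -0.1]
grip_force: 64.8
```

```bash
python3 -m jog '[{"dx":0,"dy":0,"dz":0,"wx":0,"wy":0,"wz":0,"claw":0.062},{"dx":0,"dy":0,"dz":0,"wx":0,"wy":0,"wz":0,"claw":0.065},{"dx":0.002,"dy":0,"dz":0,"wx":0,"wy":0,"wz":0,"claw":0.065},{"dx":0.002,"dy":0,"dz":0,"wx":0,"wy":0,"wz":0,"claw":0.065},{"dx":0.002,"dy":0,"dz":0,"wx":0,"wy":0,"wz":0,"claw":0.045},{"dx":0.002,"dy":0,"dz":0,"wx":0,"wy":0,"wz":0,"claw":0.045},{"dx":0.002,"dy":0,"dz":0,"wx":0,"wy":0,"wz":0,"claw":0.045},{"dx":0.002,"dy":0,"dz":0,"wx":0,"wy":0,"wz":0,"claw":0.045}]'; python3 -m jog '[{"dx":0,"dy":0,"dz":0,"wx":0,"wy":0,"wz":-0.15,"claw":0.045},{"dx":0,"dy":0,"dz":0,"wx":0,"wy":0,"wz":-0.3,"claw":0.045},{"dx":0,"dy":0,"dz":0,"wx":0,"wy":0,"wz":-0.4,"claw":0.045},{"dx":0,"dy":0,"dz":0,"wx":0,"wy":0,"wz":-0.4,"claw":0.045}]'; python3 - <<'E'
from h import *
d=shot('wrist','w14');P=cloud(d);q=P.reshape(-1,3);rr=np.hypot(q[:,0]-.6882,q[:,1]-.0069)
k=(q[:,2]>.233)&(q[:,2]<.26)&(rr<.031)&(rr>.018);print('nut top z',k.sum(),np.percentile(q[k,2],[10,50,90]))
E
```

```text
clock: 34.2
position: [0.6884, 0.0067, 0.2242]
orientation: [3.141, 0.001, -3.107]
force: [-0.8, -2.3, 3.9]
width: 0.0528
grip_force: 63.2
clock: 34.6
position: [0.6887, 0.0068, 0.225]
orientation: [-3.141, 0.003, -2.705]
force: [-0.9, -1.2, 7.0]
width: 0.0526
grip_force: 63.8
nut top z 16881 [0.24044513 0.24769987 0.24894728]
```

```bash
python3 -m jog '[{"dx":0,"dy":0,"dz":0,"wx":0,"wy":0,"wz":-0.15,"claw":0.045},{"dx":0,"dy":0,"dz":-0.0005,"wx":0,"wy":0,"wz":-0.3,"claw":0.045},{"dx":0,"dy":0,"dz":-0.001,"wx":0,"wy":0,"wz":-0.45,"claw":0.045},{"dx":0,"dy":0,"dz":-0.001,"wx":0,"wy":0,"wz":-0.45,"claw":0.045}]';python3 -m jog '[{"dx":0,"dy":0,"dz":0,"wx":0,"wy":0,"wz":-0.15,"claw":0.045},{"dx":0,"dy":0,"dz":-0.0005,"wx":0,"wy":0,"wz":-0.3,"claw":0.045},{"dx":0,"dy":0,"dz":-0.0005,"wx":0,"wy":0,"wz":-0.3,"claw":0.045}]' | grep -E "pos|ori|force"
```

```text
clock: 35.05
position: [0.6888, 0.0069, 0.2261]
orientation: [-3.139, 0.002, -2.254]
force: [-0.1, -1.2, 6.8]
width: 0.0531
grip_force: 63.8
position: [0.6881, 0.0065, 0.2261]
orientation: [-3.14, 0.0, -1.956]
force: [-2.1, -2.5, 7.4]
grip_force: 65.1
```

```bash
python3 -m jog '[{"dx":0,"dy":0,"dz":0,"wx":0,"wy":0,"wz":-0.15,"claw":0.045},{"dx":0,"dy":0,"dz":-0.0005,"wx":0,"wy":0,"wz":-0.3,"claw":0.045},{"dx":0,"dy":0,"dz":-0.0005,"wx":0,"wy":0,"wz":-0.3,"claw":0.045}]'| grep -E "pos|ori|force";python3 -m jog '[{"dx":0,"dy":0,"dz":0,"wx":0,"wy":0,"wz":-0.15,"claw":0.045},{"dx":0,"dy":0,"dz":-0.0005,"wx":0,"wy":0,"wz":-0.3,"claw":0.045},{"dx":0,"dy":0,"dz":-0.0005,"wx":0,"wy":0,"wz":-0.3,"claw":0.045}]' | grep -E "pos|ori|force"; python3 - <<'E'
from h import *
d=shot('wrist','w15');P=cloud(d);q=P.reshape(-1,3);rr=np.hypot(q[:,0]-.6882,q[:,1]-.0069)
k=(q[:,2]>.225)&(q[:,2]<.26)&(rr<.028)&(rr>.018);print('nut top z',k.sum(),np.percentile(q[k,2],[10,50,90]))
E
```

```text
position: [0.6881, 0.0068, 0.2248]
orientation: [3.141, 0.0, -1.659]
force: [-0.1, -1.2, -2.1]
grip_force: 64.0
position: [0.6882, 0.0067, 0.2252]
orientation: [3.141, 0.0, -1.361]
force: [0.6, -2.8, -3.2]
grip_force: 63.9
nut top z 15890 [0.23506534 0.24790951 0.24900204]
```

The upward force vanished between yaw -1.96 and -1.66, so the thread has dropped in. Now I'll lower the nut to contact.

```bash
python3 -m jog '[{"dx":0,"dy":0,"dz":0.002,"wx":0,"wy":0,"wz":0,"claw":0.045},{"dx":0,"dy":0,"dz":0.004,"wx":0,"wy":0,"wz":0,"claw":0.045},{"dx":0,"dy":0,"dz":0.004,"wx":0,"wy":0,"wz":0,"claw":0.045}]'| grep -E "pos|ori|force";python3 -m jog '[{"dx":0,"dy":0,"dz":0.001,"wx":0,"wy":0,"wz":0,"claw":0.045},{"dx":0,"dy":0,"dz":0.002,"wx":0,"wy":0,"wz":0,"claw":0.045},{"dx":0,"dy":0,"dz":0.002,"wx":0,"wy":0,"wz":0,"claw":0.045}]' | grep -E "pos|ori|force"
```

```text
position: [0.6883, 0.0068, 0.2218]
orientation: [-3.141, 0.0, -1.359]
force: [0.9, -1.0, -3.4]
grip_force: 64.0
position: [0.6883, 0.0068, 0.2208]
orientation: [-3.14, -0.0, -1.357]
force: [-0.2, -2.9, 0.7]
grip_force: 64.4
```

```bash
python3 -m jog '[{"dx":0,"dy":0,"dz":0.0004,"wx":0,"wy":0,"wz":0.15,"claw":0.045},{"dx":0,"dy":0,"dz":0.0008,"wx":0,"wy":0,"wz":0.3,"claw":0.045},{"dx":0,"dy":0,"dz":0.0012,"wx":0,"wy":0,"wz":0.45,"claw":0.045},{"dx":0,"dy":0,"dz":0.0015,"wx":0,"wy":0,"wz":0.6,"claw":0.045},{"dx":0,"dy":0,"dz":0.0019,"wx":0,"wy":0,"wz":0.75,"claw":0.045},{"dx":0,"dy":0,"dz":0.0023,"wx":0,"wy":0,"wz":0.9,"claw":0.045},{"dx":0,"dy":0,"dz":0.0027,"wx":0,"wy":0,"wz":1.05,"claw":0.045},{"dx":0,"dy":0,"dz":0.0031,"wx":0,"wy":0,"wz":1.2,"claw":0.045},{"dx":0,"dy":0,"dz":0.0031,"wx":0,"wy":0,"wz":1.2,"claw":0.045}]'; python3 -c "
from station import r
print(r.get_state()['wrist_torque'],r.get_state()['q'])"
```

```text
clock: 37.5
position: [0.6883, 0.0071, 0.2177]
orientation: [3.142, 0.002, -2.557]
force: [-0.7, -1.2, 1.7]
width: 0.0523
grip_force: 64.4
[-0.25378298  0.09290565 -0.08690279] [ 9.95499508e-03  4.50227642e-01  3.61524681e-01  1.48075000e+00
  8.98145670e-04 -5.74228291e-01]
```

```bash
python3 -m jog '[{"dx":0,"dy":0,"dz":0.0004,"wx":0,"wy":0,"wz":0.15,"claw":0.045},{"dx":0,"dy":0,"dz":0.0008,"wx":0,"wy":0,"wz":0.3,"claw":0.045},{"dx":0,"dy":0,"dz":0.0012,"wx":0,"wy":0,"wz":0.45,"claw":0.045},{"dx":0,"dy":0,"dz":0.0015,"wx":0,"wy":0,"wz":0.6,"claw":0.045},{"dx":0,"dy":0,"dz":0.0019,"wx":0,"wy":0,"wz":0.75,"claw":0.045},{"dx":0,"dy":0,"dz":0.0023,"wx":0,"wy":0,"wz":0.9,"claw":0.045},{"dx":0,"dy":0,"dz":0.0027,"wx":0,"wy":0,"wz":1.05,"claw":0.045},{"dx":0,"dy":0,"dz":0.0031,"wx":0,"wy":0,"wz":1.2,"claw":0.045},{"dx":0,"dy":0,"dz":0.0034,"wx":0,"wy":0,"wz":1.35,"claw":0.045},{"dx":0,"dy":0,"dz":0.0038,"wx":0,"wy":0,"wz":1.5,"claw":0.045},{"dx":0,"dy":0,"dz":0.0042,"wx":0,"wy":0,"wz":1.65,"claw":0.045},{"dx":0,"dy":0,"dz":0.0046,"wx":0,"wy":0,"wz":1.8,"claw":0.045},{"dx":0,"dy":0,"dz":0.005,"wx":0,"wy":0,"wz":1.95,"claw":0.045},{"dx":0,"dy":0,"dz":0.0054,"wx":0,"wy":0,"wz":2.1,"claw":0.045},{"dx":0,"dy":0,"dz":0.0057,"wx":0,"wy":0,"wz":2.25,"claw":0.045},{"dx":0,"dy":0,"dz":0.0061,"wx":0,"wy":0,"wz":2.4,"claw":0.045},{"dx":0,"dy":0,"dz":0.0061,"wx":0,"wy":0,"wz":2.4,"claw":0.045}]'; python3 -c "
from station import r
print(r.get_state()['wrist_torque'],r.get_state()['q'])"
```

```text
clock: 39.2
position: [0.6885, 0.0075, 0.2116]
orientation: [3.14, -0.002, 1.33]
force: [-0.2, -0.9, 2.5]
width: 0.0531
grip_force: 64.4
[ 0.0206583  -0.14385424 -0.06282312] [1.03664372e-02 4.49274729e-01 3.46743503e-01 1.46656880e+00
 1.31195888e-03 1.82240909e+00]
```

```bash
T='from station import r
s=r.get_state();print(s["wrist_torque"].round(2),s["force"].round(1),s["position"].round(4),s["q"][5].round(3))'
python3 -m jog '[{"dx":0,"dy":0,"dz":0.0004,"wx":0,"wy":0,"wz":0.15,"claw":0.045},{"dx":0,"dy":0,"dz":0.0008,"wx":0,"wy":0,"wz":0.3,"claw":0.045},{"dx":0,"dy":0,"dz":0.0012,"wx":0,"wy":0,"wz":0.45,"claw":0.045},{"dx":0,"dy":0,"dz":0.0015,"wx":0,"wy":0,"wz":0.6,"claw":0.045},{"dx":0,"dy":0,"dz":0.0015,"wx":0,"wy":0,"wz":0.6,"claw":0.045}]' >/dev/null; python3 -c "$T"; python3 -m jog '[{"dx":0,"dy":0,"dz":0.0002,"wx":0,"wy":0,"wz":0.1,"claw":0.045},{"dx":0,"dy":0,"dz":0.0004,"wx":0,"wy":0,"wz":0.15,"claw":0.045},{"dx":0,"dy":0,"dz":0.0004,"wx":0,"wy":0,"wz":0.15,"claw":0.045}]' >/dev/null; python3 -c "$T"
```

```text
[ 0.13 -0.05 -0.03] [-1.1  1.4  3.3] [0.6885 0.0074 0.2101] 2.42
[ 0.11 -0.71  0.06] [3.3 1.6 4.5] [0.6892 0.0072 0.2101] 2.568
```

```bash
T='from station import r
s=r.get_state();print(s["wrist_torque"].round(2),s["force"].round(1),s["position"].round(4),s["q"][5].round(3),s["orientation"].round(3))'
python3 -m jog '[{"dx":0,"dy":0,"dz":0.0002,"wx":0,"wy":0,"wz":0.1,"claw":0.045},{"dx":0,"dy":0,"dz":0.0002,"wx":0,"wy":0,"wz":0.1,"claw":0.045}]' >/dev/null; python3 -c "$T"; python3 -m jog '[{"dx":0,"dy":0,"dz":0.0002,"wx":0,"wy":0,"wz":0.1,"claw":0.045},{"dx":0,"dy":0,"dz":0.0002,"wx":0,"wy":0,"wz":0.1,"claw":0.045}]' >/dev/null; python3 -c "$T"; python3 - <<'E'
from h import *
d=shot('wrist','w16');P=cloud(d);q=P.reshape(-1,3);rr=np.hypot(q[:,0]-.6882,q[:,1]-.0069)
k=(q[:,2]>.225)&(q[:,2]<.26)&(rr<.026)&(rr>.018);print('nut top z',k.sum(),np.percentile(q[k,2],[10,50,90]))
E
```

```text
[-0.11 -0.66  0.04] [2.3 0.6 6.7] [0.6892 0.007  0.21  ] 2.67 [ 3.14e+00 -3.00e-03  4.81e-01]
[-0.14 -0.67  0.1 ] [ 2.6 -0.2  5.5] [0.6893 0.0067 0.21  ] 2.77 [ 3.14  -0.004  0.381]
nut top z 9594 [0.23208083 0.23300333 0.23377493]
```

```bash
python3 - <<'E'
from h import *
print(r.get_state()['width'])
d=load('w16');im=d['image'][:,:,::-1];cv2.imwrite('pics/w16b.png',cv2.resize(im[180:460,160:480],(640,560)))
E
```

```text
0.05274492100977201
```

View pics/w16b.png

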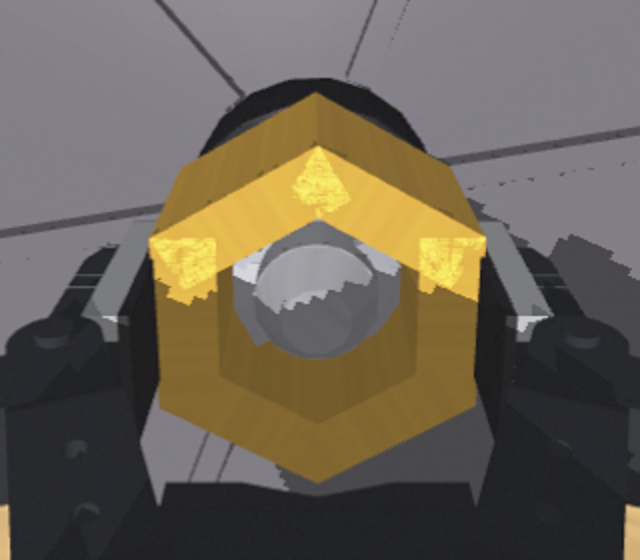

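```bash
T='from station import r
s=r.get_state();print(s["wrist_torque"].round(2),s["force"].round(1),s["position"].round(4),s["q"][5].round(3),s["orientation"].round(3))'
python3 -m jog '[{"dx":0,"dy":0,"dz":0,"wx":0,"wy":0,"wz":0.1,"claw":0.045},{"dx":0,"dy":0,"dz":0,"wx":0,"wy":0,"wz":0.1,"claw":0.045}]' >/dev/null; python3 -c "$T"; python3 -m jog '[{"dx":0,"dy":0,"dz":0,"wx":0,"wy":0,"wz":0.1,"claw":0.045},{"dx":0,"dy":0,"dz":0,"wx":0,"wy":0,"wz":0.1,"claw":0.045}]' >/dev/null; python3 -c "$T";python3 -m jog '[{"dx":0,"dy":0,"dz":0,"wx":0,"wy":0,"wz":0.1,"claw":0.045},{"dx":0,"dy":0,"dz":0,"wx":0,"wy":0,"wz":0.1,"claw":0.045}]' >/dev/null; python3 -c "$T"
```

```text
[-0.29 -0.65  0.06] [2.4 0.9 6.8] [0.6893 0.0066 0.21  ] 2.87 [ 3.14  -0.004  0.281]
[-0.35 -0.58  0.02] [3.7 0.3 6.2] [0.6893 0.0065 0.21  ] 2.97 [ 3.14  -0.004  0.181]
[-0.41 -0.61 -0.04] [ 4.3 -0.3  6.1] [0.6893 0.0064 0.21  ] 3.07 [ 3.141 -0.004  0.081]
```

```bash
python3 -m jog '[{"dx":0,"dy":0,"dz":0,"wx":0,"wy":0,"wz":0,"claw":0.065},{"dx":0,"dy":0,"dz":0,"wx":0,"wy":0,"wz":0,"claw":0.075},{"dx":0,"dy":0,"dz":-0.04,"wx":0,"wy":0,"wz":0,"claw":0.075},{"dx":0,"dy":0,"dz":-0.08,"wx":0,"wy":0,"wz":-0.15,"claw":0.075},{"dx":0,"dy":0,"dz":-0.08,"wx":0,"wy":0,"wz":-0.3,"claw":0.075},{"dx":0,"dy":0,"dz":-0.08,"wx":0,"wy":0,"wz":-0.45,"claw":0.075},{"dx":0,"dy":0,"dz":-0.08,"wx":0,"wy":0,"wz":-0.6,"claw":0.075},{"dx":0,"dy":0,"dz":-0.08,"wx":0,"wy":0,"wz":-0.75,"claw":0.075},{"dx":0,"dy":0,"dz":-0.08,"wx":0,"wy":0,"wz":-0.9,"claw":0.075},{"dx":0,"dy":0,"dz":-0.08,"wx":0,"wy":0,"wz":-1.05,"claw":0.075},{"dx":0,"dy":0,"dz":-0.08,"wx":0,"wy":0,"wz":-1.2,"claw":0.075},{"dx":0,"dy":0,"dz":-0.08,"wx":0,"wy":0,"wz":-1.35,"claw":0.075},{"dx":0,"dy":0,"dz":-0.08,"wx":0,"wy":0,"wz":-1.5,"claw":0.075},{"dx":0,"dy":0,"dz":-0.08,"wx":0,"wy":0,"wz":-1.65,"claw":0.075},{"dx":0,"dy":0,"dz":-0.08,"wx":0,"wy":0,"wz":-1.8,"claw":0.075},{"dx":0,"dy":0,"dz":-0.08,"wx":0,"wy":0,"wz":-1.95,"claw":0.075},{"dx":0,"dy":0,"dz":-0.08,"wx":0,"wy":0,"wz":-2.094,"claw":0.075},{"dx":0,"dy":0,"dz":-0.08,"wx":0,"wy":0,"wz":-2.094,"claw":0.075},{"dx":0,"dy":0,"dz":-0.08,"wx":0,"wy":0,"wz":-2.094,"claw":0.075}]'; python3 - <<'E'
from h import *
print(r.get_state()['q'])
d=shot('wrist','w17');P=cloud(d);q=P.reshape(-1,3);rr=np.hypot(q[:,0]-.6882,q[:,1]-.0069)
for lo,hi,n in((.019,.026,'nuttop'),(0,.006,'tip')):
    k=(q[:,2]>.222)&(q[:,2]<.25)&(rr<hi)&(rr>lo);print(n,k.sum(),np.percentile(q[k,2],[10,50,90]))
k=(q[:,2]>.222)&(q[:,2]<.25)&(rr<.04);print('nut rect',cv2.minAreaRect((q[k,:2]*1000).astype(np.float32)))
k=(abs(q[:,2]-.173)<.008)&(rr<.1)&(rr>.04);print('disc',np.median(q[k,2]))
cv2.imwrite('pics/w17.png',cv2.resize(d['image'][100:400,140:500,::-1],(720,600)))
E
```

```text
clock: 42.95
position: [0.688, 0.0069, 0.2882]
orientation: [-3.141, -0.001, 2.168]
force: [-1.3, -0.8, -0.5]
width: 0.0748
grip_force: 0.0
[9.81996994e-03 4.79699891e-01 5.62961924e-01 1.65464661e+00
 5.89565465e-04 9.83057654e-01]
nuttop 3515 [0.23192216 0.2327158  0.23352779]
tip 393 [0.23216994 0.23295804 0.23370726]
nut rect ((687.7655029296875, 6.945362091064453), (54.166343688964844, 62.33356857299805), 34.73575973510742)
disc 0.17382729795884563
```

View pics/w17.png

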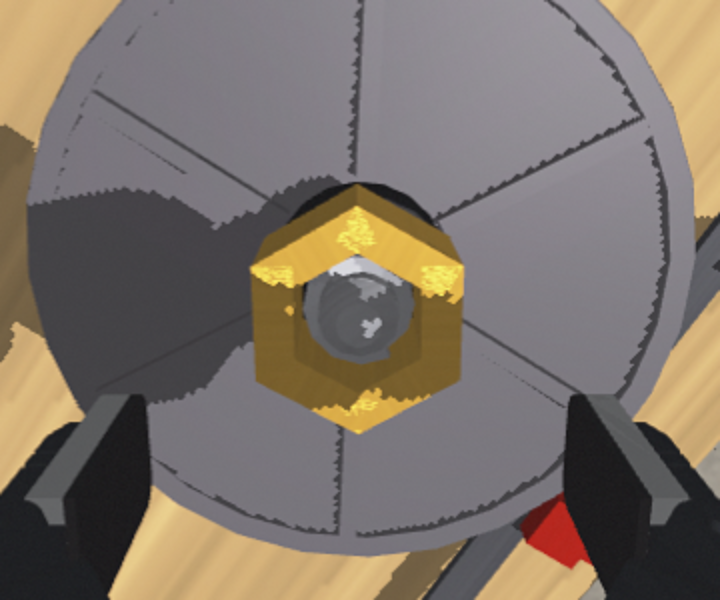

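The nut's top is level with the stud tip, which is where it should be when it bears on the hub. I'll regrip and snug it a bit more to confirm.

```bash
T='from station import r
s=r.get_state();print(s["wrist_torque"].round(2),s["force"].round(1),s["position"].round(4),s["q"][5].round(3),s["width"])'
python3 -m jog '[{"dx":0,"dy":0,"dz":0.04,"wx":0,"wy":0,"wz":0,"claw":0.075},{"dx":0,"dy":0,"dz":0.065,"wx":0,"wy":0,"wz":0,"claw":0.075},{"dx":0,"dy":0,"dz":0.075,"wx":0,"wy":0,"wz":0,"claw":0.075},{"dx":0,"dy":0,"dz":0.076,"wx":0,"wy":0,"wz":0,"claw":0.075},{"dx":0,"dy":0,"dz":0.076,"wx":0,"wy":0,"wz":0,"claw":0.045},{"dx":0,"dy":0,"dz":0.076,"wx":0,"wy":0,"wz":0,"claw":0.045},{"dx":0,"dy":0,"dz":0.076,"wx":0,"wy":0,"wz":0,"claw":0.045},{"dx":0,"dy":0,"dz":0.076,"wx":0,"wy":0,"wz":0,"claw":0.045}]' >/dev/null; python3 -c "$T"; python3 -m jog '[{"dx":0,"dy":0,"dz":0,"wx":0,"wy":0,"wz":0.15,"claw":0.045},{"dx":0,"dy":0,"dz":0,"wx":0,"wy":0,"wz":0.3,"claw":0.045},{"dx":0,"dy":0,"dz":0,"wx":0,"wy":0,"wz":0.3,"claw":0.045}]' >/dev/null; python3 -c "$T";python3 -m jog '[{"dx":0,"dy":0,"dz":0,"wx":0,"wy":0,"wz":0.15,"claw":0.045},{"dx":0,"dy":0,"dz":0,"wx":0,"wy":0,"wz":0.3,"claw":0.045},{"dx":0,"dy":0,"dz":0,"wx":0,"wy":0,"wz":0.3,"claw":0.045}]' >/dev/null; python3 -c "$T"
```

```text
[-0.18  0.29 -0.02] [-0.6 -0.6  6.6] [0.689  0.0068 0.2149] 0.981 0.05237256488185946
[-0.18  0.26 -0.61] [-1.1  0.1  6.4] [0.689  0.0067 0.2148] 1.285 0.05252340373991067
[-0.21  0.35 -1.17] [ 0.1 -1.2  4.5] [0.6888 0.0066 0.2148] 1.585 0.05237155674646237
```

Torque about z has climbed to -1.2 N m with no sinking, so the nut is tight on the hub. I'll release it and go to the grey switchbox.

```bash
python3 -m jog '[{"dx":0,"dy":0,"dz":0,"wx":0,"wy":0,"wz":0,"claw":0.065},{"dx":0,"dy":0,"dz":0,"wx":0,"wy":0,"wz":0,"claw":0.075},{"dx":0,"dy":0,"dz":-0.03,"wx":0,"wy":0,"wz":0,"claw":0.075},{"dx":0,"dy":0,"dz":-0.08,"wx":0,"wy":0,"wz":0,"claw":0.075},{"dx":0,"dy":0,"dz":-0.08,"wx":0,"wy":0,"wz":0,"claw":0.075},{"dx":0,"dy":0,"dz":-0.08,"wx":0,"wy":0,"wz":0,"claw":0.075}]'; python3 - <<'E'
from h import *
d=shot('wrist','w18');P=cloud(d);q=P.reshape(-1,3);rr=np.hypot(q[:,0]-.6882,q[:,1]-.0069)
for lo,hi,n in((.019,.026,'nuttop'),(0,.006,'tip')):
    k=(q[:,2]>.222)&(q[:,2]<.25)&(rr<hi)&(rr>lo);print(n,k.sum(),np.percentile(q[k,2],[10,50,90]))
go([.37,-.30,.25],[np.pi,0,.2])
E
```

```text
clock: 45.0
position: [0.6892, 0.007, 0.2946]
orientation: [3.137, -0.001, 1.571]
force: [0.7, 0.6, -0.7]
width: 0.0753
grip_force: 0.0
nuttop 3340 [0.23183979 0.23264716 0.2334509 ]
tip 387 [0.2321224  0.23296264 0.23376843]
d [-0.3071 -0.3186  0.0421] w [ 8.0000e-04 -1.5000e-03  1.3707e+00]
```

```bash
python3 -m jog '[{"dx":-0.03,"dy":-0.03,"dz":0,"wx":0,"wy":0,"wz":0.14,"claw":0},{"dx":-0.06,"dy":-0.065,"dz":0,"wx":0,"wy":0,"wz":0.28,"claw":0},{"dx":-0.09,"dy":-0.1,"dz":0,"wx":0,"wy":0,"wz":0.42,"claw":0},{"dx":-0.12,"dy":-0.13,"dz":0,"wx":0,"wy":0,"wz":0.56,"claw":0},{"dx":-0.155,"dy":-0.165,"dz":0.01,"wx":0,"wy":0,"wz":0.7,"claw":0},{"dx":-0.19,"dy":-0.2,"dz":0.02,"wx":0,"wy":0,"wz":0.84,"claw":0},{"dx":-0.22,"dy":-0.23,"dz":0.03,"wx":0,"wy":0,"wz":0.98,"claw":0},{"dx":-0.25,"dy":-0.26,"dz":0.04,"wx":0,"wy":0,"wz":1.12,"claw":0},{"dx":-0.28,"dy":-0.29,"dz":0.042,"wx":0,"wy":0,"wz":1.25,"claw":0},{"dx":-0.307,"dy":-0.318,"dz":0.042,"wx":0,"wy":-0.0015,"wz":1.37,"claw":0},{"dx":-0.307,"dy":-0.318,"dz":0.042,"wx":0,"wy":-0.0015,"wz":1.37,"claw":0},{"dx":-0.307,"dy":-0.318,"dz":0.042,"wx":0,"wy":-0.0015,"wz":1.37,"claw":0}]'; python3 - <<'E'
from h import *
print(r.get_state()['q'])
d=shot('wrist','w19');blobs(d,.044,.053,(.25,.47,-.43,-.2))
hsv=cv2.cvtColor(d['image'],cv2.COLOR_RGB2HSV);P=cloud(d)
near=(np.hypot(P[...,0]-.362,P[...,1]+.322)<.085)
for n,m in(('red',((hsv[...,0]<8)|(hsv[...,0]>172))),('green',(hsv[...,0]>45)&(hsv[...,0]<80))):
    m=(m&(hsv[...,1]>140)&near).astype(np.uint8);c,l,st,ce=cv2.connectedComponentsWithStats(m)
    for i in range(1,c):
        if st[i,4]>15:
            q=P[l==i];print(n,ce[i].round(),st[i,4],at_z(d,[ce[i]],.047).round(4),np.nanmedian(q[:,2]),np.round(cv2.minAreaRect((q[:,:2]*1000).astype(np.float32)),1) if 0 else cv2.minAreaRect((q[:,:2]*1000).astype(np.float32)))
E
cp pics/w19.png pics/w19v.png
```

```text
clock: 46.25
position: [0.3691, -0.3, 0.2491]
orientation: [-3.14, 0.001, 0.199]
force: [-0.3, -0.3, -0.3]
width: 0.0
grip_force: 0.0
[-6.82372776e-01  3.47337948e-02 -1.00329784e-01  1.43767352e+00
 -1.74676616e-04  2.26011177e+00]
px [348. 218.] n 8894 mean [ 0.3627 -0.327   0.0485] rect [ 360.7 -327.4] [ 80.9 120.2] 11.0 circ [ 360.7 -327.2] 72.1
px [342. 219.] n 269 mean [ 0.3603 -0.3223  0.0469] rect [ 360.3 -322. ] [25.4  8. ] 12.5 circ [ 360.4 -322.4] 12.9
red [341. 217.] 716 [[ 0.3618 -0.3213  0.047 ]] 0.04066657474613977 ((359.98492431640625, -322.4934997558594), (30.701099395751953, 18.697856903076172), 11.856389999389648)
red [405. 221.] 100 [[ 0.3699 -0.3766  0.047 ]] 0.049845379760307784 ((370.2916564941406, -375.9162292480469), (9.372247695922852, 8.68819808959961), 17.582462310791016)
green [290. 220.] 96 [[ 0.3508 -0.2779  0.047 ]] 0.0495085346398364 ((351.3885192871094, -278.17578125), (8.907901763916016, 8.85369873046875), 5.131433486938477)
```

View pics/w19v.png

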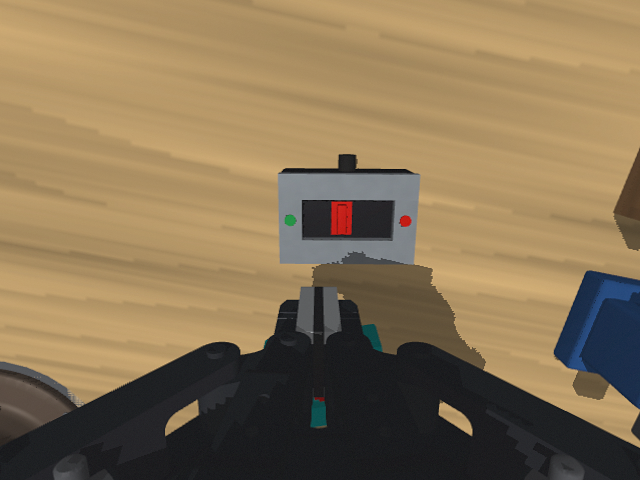

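The wrist view shows the grey box with the green dot at (290,220), the rib at (342,218) and the red dot at (405,221). Turquoise is only the decoy peeking under the gripper. I'll put the closed fingertips behind the rib.

```bash
python3 - <<'E'
from h import *
go([.3646,-.3474,.07],[np.pi,0,.192])
E
```

```text
d [-0.0144  0.0461  0.1793] w [-0.0011  0.0011  0.0087]
```

```bash
python3 -m jog '[{"dx":-0.014,"dy":0.046,"dz":0.02,"wx":0,"wy":0.001,"wz":0.0087,"claw":0},{"dx":-0.014,"dy":0.046,"dz":0.07,"wx":0,"wy":0.001,"wz":0.0087,"claw":0},{"dx":-0.014,"dy":0.046,"dz":0.12,"wx":0,"wy":0.001,"wz":0.0087,"claw":0},{"dx":-0.014,"dy":0.046,"dz":0.16,"wx":0,"wy":0.001,"wz":0.0087,"claw":0},{"dx":-0.014,"dy":0.046,"dz":0.179,"wx":0,"wy":0.001,"wz":0.0087,"claw":0},{"dx":-0.014,"dy":0.046,"dz":0.179,"wx":0,"wy":0.001,"wz":0.0087,"claw":0},{"dx":-0.014,"dy":0.046,"dz":0.179,"wx":0,"wy":0.001,"wz":0.0087,"claw":0}]'; python3 - <<'E'
from h import *
go([.3646,-.3474,.0425],[np.pi,0,.192])
E
```

```text
clock: 47.0
position: [0.3663, -0.3472, 0.0716]
orientation: [-3.141, -0.0, 0.194]
force: [-0.0, -1.1, 1.8]
width: -0.0
grip_force: 0.0
d [-0.0017 -0.0001  0.0291] w [-0.0001 -0.0004  0.0019]
```

```bash
python3 -m jog '[{"dx":-0.0015,"dy":0,"dz":0.01,"wx":0,"wy":0,"wz":0,"claw":0},{"dx":-0.0015,"dy":0,"dz":0.02,"wx":0,"wy":0,"wz":0,"claw":0},{"dx":-0.0015,"dy":0,"dz":0.026,"wx":0,"wy":0,"wz":0,"claw":0},{"dx":-0.0015,"dy":0,"dz":0.0285,"wx":0,"wy":0,"wz":0,"claw":0},{"dx":-0.0015,"dy":0,"dz":0.0285,"wx":0,"wy":0,"wz":0,"claw":0}]'; python3 -m jog '[{"dx":0,"dy":-0.005,"dz":0,"wx":0,"wy":0,"wz":0,"claw":0},{"dx":0,"dy":-0.01,"dz":0,"wx":0,"wy":0,"wz":0,"claw":0},{"dx":0,"dy":-0.015,"dz":0,"wx":0,"wy":0,"wz":0,"claw":0},{"dx":0,"dy":-0.02,"dz":0,"wx":0,"wy":0,"wz":0,"claw":0},{"dx":0,"dy":-0.025,"dz":0,"wx":0,"wy":0,"wz":0,"claw":0},{"dx":0,"dy":-0.025,"dz":0,"wx":0,"wy":0,"wz":0,"claw":0}]'
```

```text
clock: 47.5
position: [0.3638, -0.3481, 0.0426]
orientation: [-3.142, -0.0, 0.192]
force: [-0.5, -0.6, 0.1]
width: 0.0
grip_force: 0.0
clock: 48.1
position: [0.3593, -0.3231, 0.0431]
orientation: [3.141, -0.001, 0.192]
force: [0.6, -0.0, 0.1]
width: -0.0001
grip_force: 0.0
```

```bash
python3 -m jog '[{"dx":0,"dy":-0.003,"dz":0,"wx":0,"wy":0,"wz":0,"claw":0},{"dx":0,"dy":-0.006,"dz":0,"wx":0,"wy":0,"wz":0,"claw":0},{"dx":0,"dy":-0.008,"dz":0,"wx":0,"wy":0,"wz":0,"claw":0},{"dx":0,"dy":-0.008,"dz":0,"wx":0,"wy":0,"wz":0,"claw":0}]' | grep -E "pos|force"; python3 -m jog '[{"dx":0,"dy":-0.002,"dz":0,"wx":0,"wy":0,"wz":0,"claw":0},{"dx":0,"dy":-0.004,"dz":0,"wx":0,"wy":0,"wz":0,"claw":0},{"dx":0,"dy":-0.004,"dz":0,"wx":0,"wy":0,"wz":0,"claw":0}]' | grep -E "pos|force"
```

```text
position: [0.3579, -0.3156, 0.043]
force: [0.2, -0.9, 0.6]
grip_force: 0.5
position: [0.3571, -0.3117, 0.0429]
force: [0.7, -1.8, 0.4]
grip_force: 0.6
```

```bash
python3 -m jog '[{"dx":0,"dy":-0.002,"dz":0,"wx":0,"wy":0,"wz":0,"claw":0},{"dx":0,"dy":-0.002,"dz":0,"wx":0,"wy":0,"wz":0,"claw":0}]' | grep -E "pos|force"; python3 -m jog '[{"dx":0,"dy":-0.002,"dz":0,"wx":0,"wy":0,"wz":0,"claw":0},{"dx":0,"dy":-0.002,"dz":0,"wx":0,"wy":0,"wz":0,"claw":0}]' | grep -E "pos|force"; python3 -m jog '[{"dx":0,"dy":-0.001,"dz":0,"wx":0,"wy":0,"wz":0,"claw":0},{"dx":0,"dy":-0.001,"dz":0,"wx":0,"wy":0,"wz":0,"claw":0}]' | grep -E "pos|force"
```

```text
position: [0.3569, -0.311, 0.043]
force: [1.6, -6.2, -2.1]
grip_force: 3.0
position: [0.3569, -0.3107, 0.0431]
force: [1.1, -11.1, -5.3]
grip_force: 6.1
position: [0.3569, -0.3106, 0.0431]
force: [1.8, -15.4, -7.7]
grip_force: 7.6
```

The slide is against its end stop. I'll back off, lift clear and check everything.

```bash
python3 -m jog '[{"dx":0,"dy":0.006,"dz":0,"wx":0,"wy":0,"wz":0,"claw":0},{"dx":0,"dy":0.01,"dz":0,"wx":0,"wy":0,"wz":0,"claw":0},{"dx":0,"dy":0.01,"dz":-0.03,"wx":0,"wy":0,"wz":0,"claw":0},{"dx":0,"dy":0.01,"dz":-0.08,"wx":0,"wy":0,"wz":0,"claw":0},{"dx":0,"dy":0.02,"dz":-0.13,"wx":0,"wy":0,"wz":0,"claw":0},{"dx":0,"dy":0.02,"dz":-0.18,"wx":0,"wy":0,"wz":0,"claw":0},{"dx":0,"dy":0.02,"dz":-0.2,"wx":0,"wy":0,"wz":0,"claw":0},{"dx":0,"dy":0.02,"dz":-0.2,"wx":0,"wy":0,"wz":0,"claw":0}]'; python3 - <<'E'
from h import *
d=shot('wrist','w20');hsv=cv2.cvtColor(d['image'],cv2.COLOR_RGB2HSV);P=cloud(d)
c=np.array([.3607,-.3273]);ey=np.array([-.191,.982])
q=P[((hsv[...,0]<8)|(hsv[...,0]>172))&(hsv[...,1]>140)&(P[...,2]>.044)&(P[...,2]<.052)&(np.hypot(P[...,0]-c[0],P[...,1]-c[1])<.045)]
print('rib y',((q[:,:2]-c)@ey).mean(),len(q))
s=shot('scene','s21');t=shot('top','t21')
cv2.imwrite('pics/fin.png',np.hstack([cv2.resize(s['image'][80:440,60:540,::-1],(400,300)),cv2.resize(t['image'][40:360,160:587,::-1],(400,300))]))
E
```

```text
clock: 50.2
position: [0.3607, -0.3272, 0.2464]
orientation: [3.137, -0.004, 0.192]
force: [0.1, 0.1, -0.6]
width: -0.0002
grip_force: 0.0
rib y 0.026916954877247712 276
```

View pics/fin.png

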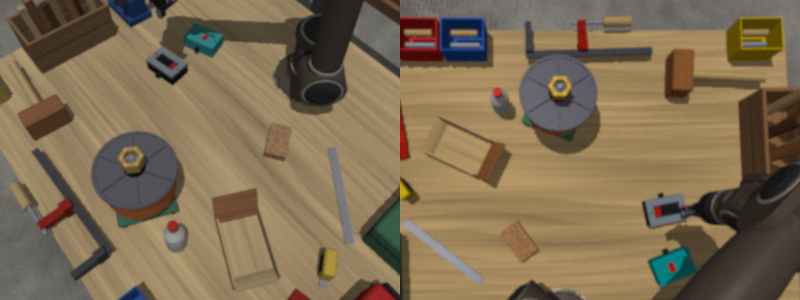

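The picture shows the lid and nut fitted, the tray standing empty, no loose blanks, and the glue and tape where they were. The rib is at +26.9 mm, which is fully on.

```bash
python3 -c "
from station import r
print(r.sign_off())"
```

```text
the job is handed in; nothing more can be done
None
```

The job is done and handed in: all five blanks are in the bowl, the empty tray is back on the bench, the lid is on with the nut run down tight on its hub, and the switch was slid fully on last, with glue and tape left alone.

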